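# Fit locking posts and collars to a laboratory shaker

### The arm

A 7-joint arm with a two-finger parallel gripper is mounted at the origin on the work surface. World frame = base frame: x ahead of the robot, y to its left, z up, the work surface at z = 0. Lengths are in m, angles in rad, forces in N, time in s.
With the tool pointing down it reaches from about 0.375 to 0.925 m from the base axis. Payload 3.1 kg.
Tool frame: the origin (TCP) lies at the very end of the fingers, on their centre line; the grasp point (between the pads) lies 19 mm behind it; z points along the fingers, y is the line along which they close (so a half turn about z gives the same grasp; the last joint's range is limited). The gripper opens to 85 mm and grips with 20 to 120 N. Pads are 22 mm wide; open, the fingers measure 114 mm over their backs; the gripper's body (76 mm by 85 mm) begins 54 mm behind the grasp point. The pads swing forward as they close: fully open they stand 13 mm farther back than shut.
Start: joints at [-1.228, 0.383, 0.044, 1.598, -0.018, 1.161, -0.05], TCP at [0.277, 0.588, 0.231] pointing down, gripper open.
Joint ranges: [-2.61, 2.61], [-0.41, 2.15], [-1.48, 1.57], [0, 2.5], [-1.57, 4.71], [0.05, 1.97], [-2.85, 2.85]. Speed limits (rad/s): [2.79, 2.79, 3.14, 3.14, 3.14, 3.14, 3.14].

### API

Orientations are given as a 3x3 rotation matrix whose columns are the frame's x, y, z axes.
In Python, from bench import state, grab_frame, finish_job, trace, tip_of gives the robot as it stands.
- The arm moves only by the tool arm_command, never from a script. Its arguments are lists of equal length, an entry for each row: "jaw": the opening, from 0 (shut) to 1 (fully open); "dp": the shift along the tool's x, y, z in m, a list of three; "yaw": the turn about the tool's z in rad. In form: {"jaw": [jaw, ...], "dp": [[x, y, z], ...], "yaw": [yaw, ...]}. A call has exactly 10 rows; each row is the pose to reach, as a shift and turn from the pose commanded when the call began, along the tool's axes at that moment; what a row does not reach only later rows make up. A row lasts 1/12 s, in which the tool goes at most 41.7 mm and 7.16 degrees, less where a joint would pass 70% of its speed; a pose out of reach is approached as far as the arm can. A call with a gripper value outside its range is refused whole. The fingers move at their own pace and stop on an object; "squeeze" is the grip in N (left out, the last holds). Time passes only in rows, so rows that repeat a pose let the fingers close, or fill a call up. It gives the time, the measured TCP pose, the force, the opening and the grip force at its end, in the units of the state.
- state(): the state, without advancing time (a new reading comes with each control period).
- grab_frame(name): name is "scene" or "top" or "wrist"; returns a dict with "frame" (400x640x3 uint8, blue, green, red), "fx", "fy", "cx", "cy" (pixels), "extrinsics" (4x4, takes a point from world to camera coordinates). Camera axes: x right, y down, z forward; pixel columns grow to the right and rows downward; lengths in m; the calibration is good to about 2 mm. The wrist camera is an equidistant fisheye: a pixel r from the principal point sees the ray r / f radians off the axis. A picture is of the moment at which its call begins. There is no depth.
- finish_job(): hands the job in; it is judged then, once.
Trained networks look in the newest picture that a camera, given by its name, has taken for a name from the list of things; names that differ only in an ending like _2 or _b are one class to them, and where a whole thing is asked for, a point or a joint stands for the part that bears it (a point fixed in the world has none). Each returns a list of dicts, best first, with "confidence" (0 to 1); they miss things now and then, are a little off and sometimes report something else, mostly with a low value. They report only what shows in the picture. A call takes as long as a camera call. They do not tell look-alikes from the thing itself.
- trace(name, camera): "pixels" (400x640 bool, what is visible of it) and "rect" ([centre column, centre row, width, height] in pixels, round what is visible of it).
- tip_of(name, camera): "xy" ([column, row] in pixels: a listed point, or the origin of a listed thing).
The state is a dict: "clock": time; "q": joint angles; "qd": joint speeds; "effort": joint torques, N m; "tcp_pos": TCP position; "ee_rot": TCP orientation; "ft_force": force on the tool from outside, world axes, zero at the start; "moment": the same for the moment, N m; "width": finger opening in m; "grasp_force": force on a finger pad.
Only numpy, scipy, OpenCV 4.12 (cv2) and the standard library are available. Lean on these libraries where they do the work, as an engineer would, in place of code of your own. Each camera call takes 0.05 s, during which the arm holds its last target. There are 200 camera calls.

### The job

First, before any post goes near the platform, turn the shaker's speed knob anticlockwise all the way to its stop, so that it is off. Then give every steel post on the bench a slot of its own: drop its T-head through the slot's window, slide it to the closed end and turn it a quarter turn so that the head lies crosswise and is locked in; and slip over each post the collar whose hole fits it snugly, right down onto the platform. Let everything go, and leave the jar and the dish where they are.

Things in the scene. Friction and masses are not known exactly. Their poses are not given: they have to be found in the camera images.
- speed_knob (a joint): The shaker's speed knob, a black bar-grip knob with a vertical axis on the low control deck on the robot's side of the shaker. Value in rad: 0 = turned fully anticlockwise (seen from above), at its end stop, off; grows to 4.7 as it is turned clockwise. Light friction (0.04 N m), stays where it is left.
- speed_knob_grip (a point): Point on the knob's axis, at the height to grip it. The grip is an upright bar 40 mm long, 14 mm wide and 32 mm tall; the point lies 7 mm below the bar's top and 31 mm above the deck's knob plate. Its x axis runs along the bar and turns with the knob; z is up. The platform's near edge is 45 mm from the axis, its top 30 mm below this point.
- platform (a point): Centre of the top face of the shaker's fixed aluminium platform: 210 mm (x) by 270 mm (y), top 75 mm above the bench; body and control deck reach 180 mm out from here in -x, at most 125 mm in y. z is up; x runs along the three parallel T-slots (at y = -80, 0, +80 mm) from their windows to their closed ends. Lips 6 mm thick; below them channels 44 mm wide, 11 mm high, floor 17 mm below the top.
- slot0_window (a point): Centre of the window of T-slot 0, level with the platform's top. The window is 42 mm long (along x) and 26 mm wide; from it a slot 14 mm wide runs on along x to its closed end, 134 mm from this point. The channel below runs under window and slot and is wide enough to turn a post's head anywhere.
- slot0_end (a point): Where a post's axis belongs at the closed end of slot 0, level with the platform's top: 126 mm along x from the window's centre, 3 mm short of where the post's neck meets the slot's end.
- slot1_window (a point): Centre of the window of T-slot 1, level with the platform's top. The window is 42 mm long (along x) and 26 mm wide; from it a slot 14 mm wide runs on along x to its closed end, 134 mm from this point. The channel below runs under window and slot and is wide enough to turn a post's head anywhere.
- slot1_end (a point): Where a post's axis belongs at the closed end of slot 1, level with the platform's top: 126 mm along x from the window's centre, 3 mm short of where the post's neck meets the slot's end.
- slot2_window (a point): Centre of the window of T-slot 2, level with the platform's top. The window is 42 mm long (along x) and 26 mm wide; from it a slot 14 mm wide runs on along x to its closed end, 134 mm from this point. The channel below runs under window and slot and is wide enough to turn a post's head anywhere.
- slot2_end (a point): Where a post's axis belongs at the closed end of slot 2, level with the platform's top: 126 mm along x from the window's centre, 3 mm short of where the post's neck meets the slot's end.
- post_small_center (a point): Centre (34.5 mm above the bottom) of the thinnest steel post, 69 mm tall, standing on its T-head; may be absent. Head 34 (x) by 20 (y) by 7 mm; neck 10 mm wide from 7 to 19 mm up; round shaft 12 mm wide above. z up, x along the head, as is the dark line on the shaft's top. On the channel's floor this point is 17.5 mm above the platform's top. About 70 g; held by nothing but the lips.
- post_medium_center (a point): Centre (34.5 mm above the bottom) of the middle steel post, 69 mm tall, standing on its T-head; may be absent. Head 34 (x) by 20 (y) by 7 mm; neck 10 mm wide from 7 to 19 mm up; round shaft 18 mm wide above. z up, x along the head, as is the dark line on the shaft's top. On the channel's floor this point is 17.5 mm above the platform's top. About 100 g; held by nothing but the lips.
- post_large_center (a point): Centre (34.5 mm above the bottom) of the thickest steel post, 69 mm tall, standing on its T-head; may be absent. Head 34 (x) by 20 (y) by 7 mm; neck 10 mm wide from 7 to 19 mm up; round shaft 24 mm wide above. z up, x along the head, as is the dark line on the shaft's top. On the channel's floor this point is 17.5 mm above the platform's top. About 140 g; held by nothing but the lips.
- collar_small_center (a point): Centre (half-way up, on the hole's axis) of the plain grey hard-plastic collar that belongs to the 12 mm post: a ring 30 mm high, 40 mm outside, hole 16 mm right through; z along its axis. It lies flat on the bench, even when its post is absent. About 44 g.
- collar_medium_center (a point): Centre (half-way up, on the hole's axis) of the plain grey hard-plastic collar that belongs to the 18 mm post: a ring 30 mm high, 46 mm outside, hole 22 mm right through; z along its axis. It lies flat on the bench, even when its post is absent. About 52 g.
- collar_large_center (a point): Centre (half-way up, on the hole's axis) of the plain grey hard-plastic collar that belongs to the 24 mm post: a ring 30 mm high, 52 mm outside, hole 28 mm right through; z along its axis. It lies flat on the bench, even when its post is absent. About 59 g.
- jar: Jar, 64 mm wide, 75 mm tall; a bystander. Origin under its base.
- dish: White open ceramic dish, 84 mm wide, 35 mm tall; a bystander. Origin under its base.
Things that resemble listed ones, but are neither listed nor needed, are in the scene too. What is shaped like the part that bears post_medium_center but green or purple is not meant. Leave any orange look-alike of the part that bears collar_large_center alone.

How it is judged:
By the outcome, as a careful person would: the job done as asked, in the order asked, and still so for the second after the job is handed in, with the robot touching nothing.
Of post_small, post_medium, post_large only 2 to 3 are there at a start; the rules pass over those that are not, and their reading is None.
At some moment in a run one of collar_small, collar_medium, collar_large may be knocked a few centimetres aside while the robot is not near it.
It also fails if it takes over 210 s, if anything falls off the work surface, if the arm or the gripper's body presses on something with over 40 N, if the wrist force passes 120 N, or if a joint passes its speed limit or range.

## Working session

There is one attempt and no reset: what is moved stays moved. The work goes in short steps, Python scripts to look and compute and a tool call to move; the robot and the scene stay as the last step left them, time stands still between calls to the robot, and variables do not carry over. Pictures are saved under pics/ and viewed, at most 14 in all, crops included, and the job is handed in when it is done.

Besides the shell and the picture viewer there is one more tool, called after "Emit:" as a command line: name --pt "numbers of a row" for each row, then --argument value for the rest. arm_command: Moves the arm, as the interface text tells. Its arguments: {"type":"object","properties":{"jaw":{"type":"array"},"dp":{"type":"array"},"yaw":{"type":"array"},"squeeze":{"type":"number"}},"required":["jaw","dp","yaw"]}

```bash
mkdir -p pics; ls
cat > h.py <<'E'
import numpy as np, cv2
from bench import *
def ray(c,px):
    x=(px[0]-c['cx'])/c['fx'];y=(px[1]-c['cy'])/c['fy']
    if c.get('fish'):
        r=np.hypot(x,y);d=np.array([x/r*np.sin(r),y/r*np.sin(r),np.cos(r)]) if r>1e-9 else np.array([0,0,1.])
    else: d=np.array([x,y,1.])
    E=np.array(c['extrinsics']);R=E[:3,:3];return -R.T@E[:3,3],R.T@d
def at_z(c,px,z):
    o,d=ray(c,px);return o+d*(z-o[2])/d[2]
def proj(c,p):
    E=np.array(c['extrinsics']);v=E[:3,:3]@np.array(p)+E[:3,3]
    if c.get('fish'):
        r=np.hypot(v[0],v[1]);t=np.arctan2(r,v[2]);x,y=v[0]/r*t,v[1]/r*t
    else: x,y=v[0]/v[2],v[1]/v[2]
    return np.array([x*c['fx']+c['cx'],y*c['fy']+c['cy']])
def grab(n):
    c=grab_frame(n);c['fish']=n=='wrist';return c
def st():
    s=state();print('t',round(s['clock'],2),'tcp',np.round(s['tcp_pos'],4),'xax',np.round(np.array(s['ee_rot'])[:,0],3),'w',round(s['width'],4),'gf',np.round(s['grasp_force'],1),'F',np.round(s['ft_force'],1));return s
E
python3 - <<'E'
from h import *
s=st();print(np.round(s['ee_rot'],3))
for n in ['scene','top']:
    c=grab(n);cv2.imwrite(f'pics/{n}0.png',c['frame']);print(n,c['fx'],np.round(c['extrinsics'],3).tolist())
E
```

```text
pics
t 0.0 tcp [0.2769 0.587  0.2299] xax [-0.904  0.427 -0.   ] w 0.0853 gf 0.0 F [0.6 0.7 0.3]
[[-0.904  0.427 -0.001]
 [ 0.427  0.904 -0.002]
 [-0.    -0.003 -1.   ]]
scene 433.7178547432962 [[0.25, 0.968, -0.018, -0.154], [0.608, -0.171, -0.775, -0.265], [-0.754, 0.182, -0.631, 1.601], [0.0, 0.0, 0.0, 1.0]]
top 441.37845369155673 [[-0.012, -1.0, 0.003, 0.015], [-0.984, 0.012, -0.177, 0.575], [0.176, -0.005, -0.984, 1.458], [0.0, 0.0, 0.0, 1.0]]
```

View pics/top0.png

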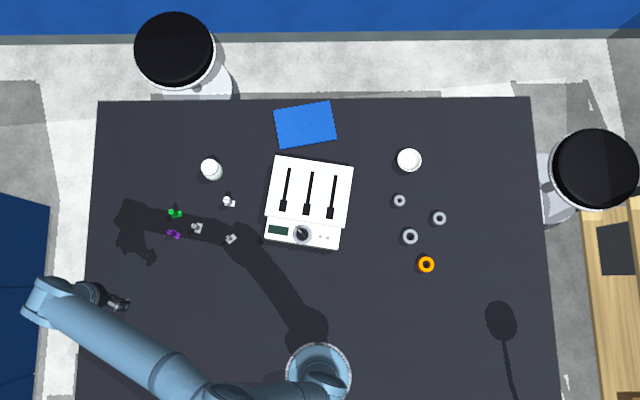

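View pics/scene0.png

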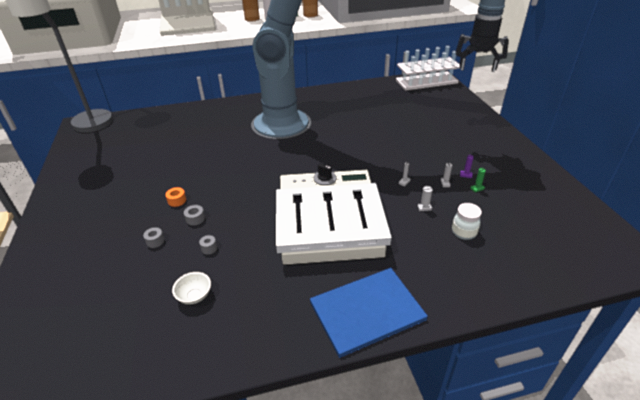

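Run:
```python
from h import *
c=grab('top')
zs={'speed_knob_grip':.105,'platform':.075,'slot0_window':.075,'slot1_window':.075,'slot2_window':.075,'slot0_end':.075,'slot1_end':.075,'slot2_end':.075,'post_small_center':.0345,'post_medium_center':.0345,'post_large_center':.0345,'collar_small_center':.015,'collar_medium_center':.015,'collar_large_center':.015,'jar':0,'dish':0}
for n,z in zs.items():
    for r in tip_of(n,'top')[:5]: print(n,round(r['confidence'],2),np.round(r['xy']),np.round(at_z(c,r['xy'],z),4))
```

```text
speed_knob_grip 0.66 [300. 232.] [0.4659 0.0505 0.105 ]
platform 0.96 [313. 191.] [0.6084 0.0063 0.075 ]
slot0_window 0.7 [225. 238.] [0.452  0.3008 0.075 ]
slot0_window 0.58 [330. 210.] [ 0.5417 -0.0505  0.075 ]
slot1_window 0.64 [305. 210.] [0.544  0.0339 0.075 ]
slot2_window 0.61 [281. 203.] [0.5688 0.1144 0.075 ]
slot0_end 0.8 [336. 176.] [ 0.6605 -0.0719  0.075 ]
slot0_end 0.65 [229. 205.] [0.5628 0.2899 0.075 ]
slot1_end 0.56 [313. 174.] [0.667  0.0073 0.075 ]
slot2_end 0.72 [288. 171.] [0.6796 0.0919 0.075 ]
slot2_end 0.58 [225. 238.] [0.452  0.2995 0.075 ]
post_small_center 0.44 [225. 238.] [0.4566 0.3087 0.0345]
post_medium_center 0.65 [172. 214.] [0.5429 0.4927 0.0345]
post_medium_center 0.47 [169. 231.] [0.4819 0.4992 0.0345]
post_medium_center 0.45 [196. 229.] [0.4887 0.4084 0.0345]
post_large_center 0.55 [227. 201.] [0.585  0.3037 0.0345]
post_large_center 0.43 [284. 204.] [0.5735 0.1075 0.0345]
collar_small_center 0.56 [399. 199.] [ 0.5895 -0.295   0.015 ]
collar_medium_center 0.59 [437. 216.] [ 0.5263 -0.4252  0.015 ]
collar_large_center 0.73 [425. 265.] [ 0.3575 -0.3713  0.015 ]
collar_large_center 0.71 [409. 236.] [ 0.4584 -0.3241  0.015 ]
jar 0.88 [212. 176.] [0.6842 0.3673 0.    ]
dish 0.58 [406. 163.] [ 0.7225 -0.3279  0.    ]
```

The top picture shows the knob at (303,233) and the slot windows at (283,207), (306,210) and (330,212). The grey posts are at (228,202) thick, (196,228) medium and (231,239) thin, so all three are present. The look-alikes are the green post (175,212), the purple post (172,233) and the orange collar (427,264). The grey collars are at (399,200), (439,218) and (410,237). There is only one knob, so I go above it first.

```bash
cat >> h.py <<'E'
def goto(p,ang=None):
    """print dp (tool axes) and yaw to bring TCP to p, tool x axis to world angle ang (deg, mod 180)"""
    s=state();R=np.array(s['ee_rot']);a=np.degrees(np.arctan2(R[1,0],R[0,0]))
    d=0 if ang is None else (ang-a+90)%180-90
    print('dp',np.round(R.T@(np.array(p)-s['tcp_pos']),4).tolist(),'yaw',round(-np.radians(d),3),'(a=%.1f)'%a,'q1,q7',np.round([s['q'][0],s['q'][6]],2))
E
python3 - <<'E'
from h import *
goto([.44,.045,.26],168.6)
E
```

```text
dp [-0.3787, -0.4216, -0.0287] yaw -0.242 (a=154.8) q1,q7 [-1.23 -0.05]
```

Emit:
arm_command --jaw '[1, 1, 1, 1, 1, 1, 1, 1, 1, 1]' --pt "-0.027 -0.03 -0.029" --pt "-0.054 -0.06 -0.029" --pt "-0.081 -0.09 -0.029" --pt "-0.108 -0.12 -0.029" --pt "-0.135 -0.15 -0.029" --pt "-0.162 -0.18 -0.029" --pt "-0.189 -0.21 -0.029" --pt "-0.216 -0.24 -0.029" --pt "-0.243 -0.27 -0.029" --pt "-0.27 -0.3 -0.029" --yaw '[-0.12, -0.242, -0.242, -0.242, -0.242, -0.242, -0.242, -0.242, -0.242, -0.242]'

```text
clock: 1.78
tcp_pos: [0.3938, 0.1994, 0.2606]
ee_rot: [[-0.98, 0.197, 0.001], [0.197, 0.98, 0.001], [-0.001, 0.001, -1.0]]
ft_force: [0.3, -0.4, 0.4]
width: 0.0851
grasp_force: 0.0
```

Run:
```python
from h import *
st();goto([.44,.045,.26],168.6)
```

```text
t 1.78 tcp [0.3938 0.1994 0.2606] xax [-0.98   0.197 -0.001] w 0.0851 gf 0.0 F [ 0.3 -0.4  0.4]
dp [-0.0758, -0.1422, 0.0005] yaw 0.0 (a=168.6) q1,q7 [-0.82  0.79]
```

Emit:
arm_command --jaw '[1, 1, 1, 1, 1, 1, 1, 1, 1, 1]' --pt "-0.018 -0.035 0" --pt "-0.036 -0.07 0" --pt "-0.054 -0.105 0" --pt "-0.076 -0.142 0" --pt "-0.076 -0.142 0" --pt "-0.076 -0.142 0" --pt "-0.076 -0.142 0" --pt "-0.076 -0.142 0" --pt "-0.076 -0.142 0" --pt "-0.076 -0.142 0" --yaw '[0, 0, 0, 0, 0, 0, 0, 0, 0, 0]'

```text
clock: 2.62
tcp_pos: [0.4397, 0.0486, 0.2602]
ee_rot: [[-0.981, 0.194, -0.0], [0.194, 0.981, -0.0], [0.0, -0.0, -1.0]]
ft_force: [-0.2, 0.6, 0.3]
width: 0.0855
grasp_force: 0.0
```

Run:
```python
from h import *
s=st();print(np.round(s['q'],2))
c=grab('wrist');cv2.imwrite('pics/w1.png',c['frame']);print(c['fx'],np.round(c['extrinsics'],3).tolist())
for n,z in {'speed_knob_grip':.105,'platform':.075,'slot0_window':.075,'slot1_window':.075,'slot2_window':.075,'slot0_end':.075,'slot1_end':.075,'slot2_end':.075}.items():
    for r in tip_of(n,'wrist')[:3]: print(n,round(r['confidence'],2),np.round(r['xy'],1),np.round(at_z(c,r['xy'],z),4))
```

```text
t 2.62 tcp [0.4397 0.0486 0.2602] xax [-0.981  0.194  0.   ] w 0.0855 gf 0.0 F [-0.2  0.6  0.3]
[-0.67 -0.07  0.45  2.06  0.03  1.15  1.14]
309.70691628693146 [[0.193, 0.981, 0.0, -0.132], [0.927, -0.183, 0.327, -0.451], [0.321, -0.063, -0.945, 0.269], [0.0, 0.0, 0.0, 1.0]]
speed_knob_grip 0.74 [320.6 205.8] [0.4639 0.0476 0.105 ]
platform 0.57 [319.4 304.4] [0.6104 0.0184 0.075 ]
slot0_window 0.71 [256.5 266.8] [ 0.5386 -0.0474  0.075 ]
slot1_window 0.8 [319.  261.7] [0.5453 0.0304 0.075 ]
slot1_window 0.4 [139.4 288.9] [ 0.5515 -0.2384  0.075 ]
slot1_window 0.37 [257.9 263.3] [ 0.5339 -0.0442  0.075 ]
slot2_window 0.73 [385.8 259.8] [0.56   0.1116 0.075 ]
slot0_end 0.89 [266.4 333.9] [ 0.6516 -0.0667  0.075 ]
slot0_end 0.24 [257.1 265.3] [ 0.5366 -0.046   0.075 ]
slot1_end 0.57 [325.8 336.5] [0.6711 0.016  0.075 ]
slot2_end 0.83 [378.7 332.6] [0.6814 0.0915 0.075 ]
```

View pics/w1.png

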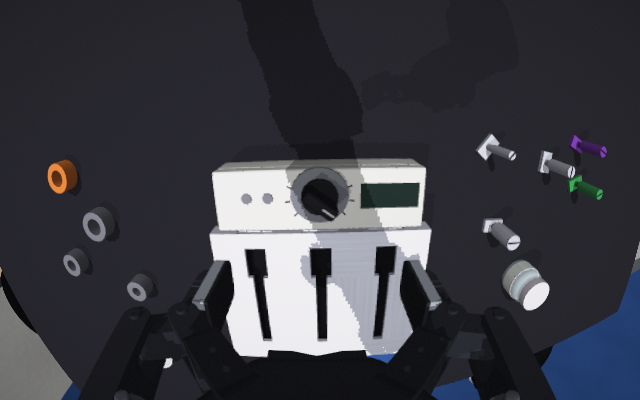

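The wrist view shows the knob at (320,195), with a white pointer line at (328,214). The windows are at (256,260), (320,258) and (385,257), and the grey posts are on the right. I crop the knob to get its bar angle.

Run:
```python
from h import *
I=cv2.imread('pics/w1.png')[155:235,280:360]
cv2.imwrite('pics/knob.png',cv2.resize(np.clip(I.astype(float)*2.2,0,255).astype(np.uint8),None,fx=6,fy=6,interpolation=cv2.INTER_CUBIC))
P=np.array([[.5386,-.0474],[.5453,.0304],[.56,.1116],[.6516,-.0667],[.6711,.016],[.6814,.0915]])
T=np.array([[0,-.08],[0,0],[0,.08],[.126,-.08],[.126,0],[.126,.08]])
Q=P-P.mean(0);S=T-T.mean(0);H=S.T@Q;a=np.arctan2(H[0,1]-H[1,0],H[0,0]+H[1,1]);R=np.array([[np.cos(a),-np.sin(a)],[np.sin(a),np.cos(a)]])
print(np.degrees(a));F=S@R.T+P.mean(0);print(F.round(4).tolist(),(F-P).round(4).tolist())
K=np.array([.465,.048]);print('knob in slot1-window frame',(R.T@(K-F[1])))
```

```text
-8.851197115477795
[[0.5334, -0.0468], [0.5458, 0.0323], [0.5581, 0.1113], [0.6579, -0.0662], [0.6702, 0.0129], [0.6826, 0.0919]] [[-0.0052, 0.0006], [0.0005, 0.0019], [-0.0019, -0.0003], [0.0063, 0.0005], [-0.0009, -0.0031], [0.0012, 0.0004]]
knob in slot1-window frame [-0.08221045  0.00312721]
```

View pics/knob.png

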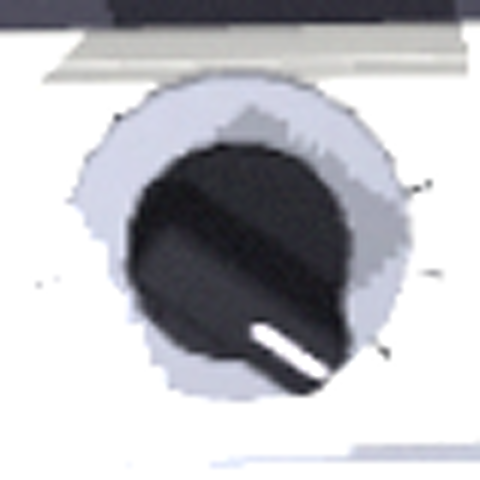

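The crop shows the bar running from upper left to lower right. The pointer line goes from (322.5,209.7) to (333.7,217) in full-picture pixels.

Run:
```python
from h import *
c=grab('wrist')
a=at_z(c,(322.5,209.7),.112);b=at_z(c,(333.7,217),.112)
ang=np.degrees(np.arctan2(*(b-a)[[1,0]]));print(a,b,ang)
for t in (a,b): print(t)
for r in trace('speed_knob','wrist')[:2]: print(r['confidence'],r['rect'])
e=np.array([np.cos(np.radians(ang)),np.sin(np.radians(ang)),0])
print('centre if tip at +20mm', b-e*.018)
goto([.464,.048,.19],ang)
```

```text
[0.46621538 0.0475467  0.112     ] [0.47620199 0.05715512 0.112     ] 43.89432077278346
[0.46621538 0.0475467  0.112     ]
[0.47620199 0.05715512 0.112     ]
0.85 [319.2, 200.9, 37.7, 42.1]
centre if tip at +20mm [0.46323083 0.04467517 0.112     ]
dp [-0.0234, 0.0056, 0.0702] yaw -0.965 (a=168.6) q1,q7 [-0.67  1.14]
```

Emit:
arm_command --jaw '[1, 1, 1, 1, 1, 1, 1, 1, 1, 1]' --pt "-0.023 0.004 0.03" --pt "-0.023 0.004 0.05" --pt "-0.023 0.004 0.05" --pt "-0.023 0.004 0.05" --pt "-0.023 0.004 0.05" --pt "-0.023 0.004 0.05" --pt "-0.023 0.004 0.05" --pt "-0.023 0.004 0.05" --pt "-0.023 0.004 0.05" --pt "-0.023 0.004 0.05" --yaw '[0.12, 0.24, 0.36, 0.48, 0.6, 0.72, 0.84, 0.96, 1.08, 1.2]'

```text
clock: 4.0
tcp_pos: [0.4634, 0.0465, 0.2103]
ee_rot: [[-0.165, 0.986, -0.0], [0.986, 0.165, -0.0], [-0.0, -0.0, -1.0]]
ft_force: [0.9, -0.2, 0.3]
width: 0.0859
grasp_force: 0.0
```

Emit:
arm_command --jaw '[0.7, 0.7, 0.7, 0.7, 0.7, 0.7, 0.7, 0.7, 0.7, 0.7]' --pt "0 0 0" --pt "0 0 0" --pt "0 0 0" --pt "0 0 0" --pt "0 0 0" --pt "0 0 0" --pt "0 0 0" --pt "0 0 0" --pt "0 0 0" --pt "0 0 0" --yaw '[0.12, 0.24, 0.36, 0.48, 0.6, 0.72, 0.84, 0.97, 0.97, 0.97]'

```text
clock: 4.83
tcp_pos: [0.4633, 0.0465, 0.2103]
ee_rot: [[0.714, 0.7, -0.0], [0.7, -0.714, -0.0], [-0.0, -0.0, -1.0]]
ft_force: [0.1, -0.3, 0.3]
width: 0.0596
grasp_force: 0.0
```

Run:
```python
from h import *
s=st();print(np.round(s['q'],2))
c=grab('wrist');cv2.imwrite('pics/w2.png',c['frame'])
for r in tip_of('speed_knob_grip','wrist')[:3]: print(round(r['confidence'],2),np.round(r['xy'],1),np.round(at_z(c,r['xy'],.105),4))
x,y=np.round(proj(c,[.4637,.0465,.105])).astype(int)
print(x,y)
I=c['frame'][max(y-60,0):y+60,x-80:x+80].copy();I=np.clip(I*2.,0,255).astype(np.uint8)
cv2.imwrite('pics/knob2.png',cv2.resize(I,None,fx=4,fy=4,interpolation=cv2.INTER_CUBIC));print(max(y-60,0),x-80)
goto([.4637,.0465,.086],43.9)
```

```text
t 4.83 tcp [0.4633 0.0465 0.2103] xax [ 0.714  0.7   -0.   ] w 0.0596 gf 0.0 F [ 0.1 -0.3  0.3]
[-0.7   0.04  0.53  2.07 -0.02  1.04 -0.95]
0.91 [316.3 196.3] [0.4663 0.0483 0.105 ]
316 200
140 236
dp [0.0003, 0.0003, 0.1243] yaw 0.009 (a=44.4) q1,q7 [-0.7  -0.95]
```

View pics/knob2.png

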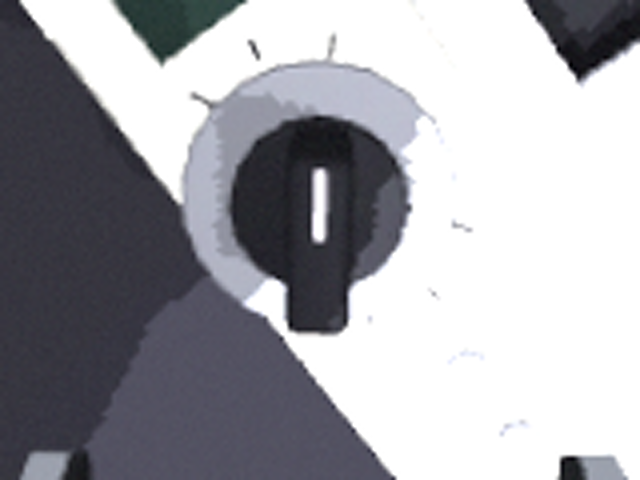

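Emit:
arm_command --jaw '[0.5, 0.5, 0.5, 0.5, 0, 0, 0, 0, 0, 0]' --pt "0.002 0 0.04" --pt "0.002 0 0.08" --pt "0.002 0 0.11" --pt "0.002 0 0.123" --pt "0.002 0 0.123" --pt "0.002 0 0.123" --pt "0.002 0 0.123" --pt "0.002 0 0.123" --pt "0.002 0 0.123" --pt "0.002 0 0.123" --yaw '[0, 0, 0, 0, 0, 0, 0, 0, 0, 0]' --squeeze 40

```text
clock: 5.77
tcp_pos: [0.4641, 0.0484, 0.0876]
ee_rot: [[0.715, 0.699, -0.001], [0.699, -0.715, 0.001], [-0.0, -0.001, -1.0]]
ft_force: [-4.1, 1.5, -3.6]
width: 0.0131
grasp_force: 40.8
```

Emit:
arm_command --jaw '[0, 0, 0, 0, 0, 0, 0, 0, 0, 0]' --pt "0 0 0" --pt "0 0 0" --pt "0 0 0" --pt "0 0 0" --pt "0 0 0" --pt "0 0 0" --pt "0 0 0" --pt "0 0 0" --pt "0 0 0" --pt "0 0 0" --yaw '[0, 0, 0, -0.1, -0.2, -0.3, -0.4, -0.5, -0.6, -0.7]'

```text
clock: 6.6
tcp_pos: [0.4629, 0.0491, 0.0875]
ee_rot: [[0.093, 0.996, -0.004], [0.996, -0.093, 0.002], [0.001, -0.005, -1.0]]
ft_force: [-7.9, 3.6, 2.7]
width: 0.0133
grasp_force: 41.9
```

Run:
```python
from h import *
s=st();print(np.round(s['q'],2),s['moment'])
```

```text
t 6.6 tcp [0.4629 0.0491 0.0875] xax [0.093 0.996 0.001] w 0.0133 gf 41.9 F [-7.9  3.6  2.7]
[-0.54  0.25  0.39  2.16 -0.14  0.76 -0.16] [ 0.67250849  1.48969164 -0.04375552]
```

Emit:
arm_command --jaw '[0, 0, 0, 0, 0, 0, 0, 0, 0, 0]' --pt "0.001 0.001 0" --pt "0.001 0.001 0" --pt "0.001 0.001 0" --pt "0.001 0.001 0" --pt "0.001 0.001 0" --pt "0.001 0.001 0" --pt "0.001 0.001 0" --pt "0.001 0.001 0" --pt "0.001 0.001 0" --pt "0.001 0.001 0" --yaw '[-0.1, -0.2, -0.3, -0.4, -0.5, -0.6, -0.7, -0.8, -0.9, -1.0]'

```text
clock: 7.43
tcp_pos: [0.4611, 0.0485, 0.0874]
ee_rot: [[-0.787, 0.617, -0.011], [0.617, 0.787, -0.0], [0.009, -0.007, -1.0]]
ft_force: [-13.5, 0.7, 11.8]
width: 0.0133
grasp_force: 43.1
```

Run:
```python
from h import *
s=st();print(np.round(s['q'],2),s['moment'])
```

```text
t 7.43 tcp [0.4611 0.0485 0.0874] xax [-0.787  0.617  0.009] w 0.0133 gf 43.1 F [-13.5   0.7  11.8]
[-0.4   0.24  0.23  2.15 -0.08  0.77  0.78] [ 0.25281556  2.70210711 -0.10017848]
```

Emit:
arm_command --jaw '[0, 0, 0, 0, 0, 0, 0, 0, 0, 0]' --pt "0.0025 -0.002 -0.001" --pt "0.0025 -0.002 -0.001" --pt "0.0025 -0.002 -0.001" --pt "0.0025 -0.002 -0.001" --pt "0.0025 -0.002 -0.001" --pt "0.0025 -0.002 -0.001" --pt "0.0025 -0.002 -0.001" --pt "0.0025 -0.002 -0.001" --pt "0.0025 -0.002 -0.001" --pt "0.0025 -0.002 -0.001" --yaw '[-0.1, -0.2, -0.3, -0.4, -0.5, -0.6, -0.7, -0.8, -0.9, -1.0]'

```text
clock: 8.27
tcp_pos: [0.4613, 0.0472, 0.0883]
ee_rot: [[-0.963, -0.27, -0.005], [-0.27, 0.963, 0.014], [0.001, 0.014, -1.0]]
ft_force: [-6.2, 2.9, 2.5]
width: 0.0134
grasp_force: 367.9
```

Run:
```python
from h import *
s=st();print(np.round(s['q'],2),s['moment'])
```

```text
t 8.27 tcp [0.4613 0.0472 0.0883] xax [-0.963 -0.27   0.001] w 0.0134 gf 367.9 F [-6.2  2.9  2.5]
[-0.26  0.23  0.09  2.15 -0.05  0.76  1.7 ] [  0.46663421   1.33182117 -11.14232612]
```

Emit:
arm_command --jaw '[0.5, 0.5, 0.5, 0.5, 0.5, 0.5, 0.5, 0.5, 0.5, 0.5]' --pt "0 0 0" --pt "0 0 0" --pt "0 0 0" --pt "0 0 0" --pt "0 0 -0.04" --pt "0 0 -0.08" --pt "0 0 -0.12" --pt "0 0 -0.16" --pt "0 0 -0.16" --pt "0 0 -0.16" --yaw '[0, 0, 0, 0, 0, 0, 0, 0, 0, 0]'

```text
clock: 9.1
tcp_pos: [0.4662, 0.0496, 0.2526]
ee_rot: [[-0.945, -0.328, 0.011], [-0.328, 0.945, 0.001], [-0.01, -0.003, -1.0]]
ft_force: [0.4, 0.4, -0.3]
width: 0.0428
grasp_force: 0.0
```

Run:
```python
from h import *
s=st();print(np.round(s['q'],2),s['moment'])
c=grab('wrist')
a=[]
for n,z in {'speed_knob_grip':.105,'slot0_window':.075,'slot1_window':.075,'slot2_window':.075,'slot0_end':.075,'slot1_end':.075,'slot2_end':.075,'post_small_center':.0345,'post_medium_center':.0345,'post_large_center':.0345}.items():
    for r in tip_of(n,'wrist')[:3]: print(n,round(r['confidence'],2),np.round(r['xy'],1),np.round(at_z(c,r['xy'],z),4))
x,y=np.round(proj(c,[.4615,.0475,.105])).astype(int)
y0=max(y-70,0);I=c['frame'][y0:y+130,max(x-130,0):x+130]
cv2.imwrite('pics/knob3.png',cv2.resize(I,None,fx=3,fy=3,interpolation=cv2.INTER_CUBIC));print(x,y,y0,max(x-130,0))
```

```text
t 9.1 tcp [0.4662 0.0496 0.2526] xax [-0.945 -0.328 -0.01 ] w 0.0428 gf 0.0 F [ 0.4  0.4 -0.3]
[-0.28  0.01  0.08  2.    0.    1.12  1.71] [ 0.00476977  0.05336835 -0.00568435]
speed_knob_grip 0.7 [317.9 180.3] [0.4625 0.0485 0.105 ]
slot0_window 0.97 [219.1 207.1] [ 0.5367 -0.0447  0.075 ]
slot1_window 0.75 [281.1 233.4] [0.5437 0.0324 0.075 ]
slot0_end 0.62 [188.6 279.7] [ 0.6528 -0.0653  0.075 ]
slot1_end 0.16 [257.2 274.9] [0.609  0.0203 0.075 ]
slot2_end 0.93 [295.5 329.6] [0.6806 0.0923 0.075 ]
post_small_center 0.86 [485.9 221.4] [0.4569 0.2973 0.0345]
post_medium_center 0.79 [552.7 263.8] [0.4808 0.4849 0.0345]
post_medium_center 0.73 [535.5 296.9] [0.5496 0.4942 0.0345]
post_medium_center 0.69 [522.6 261.8] [0.4954 0.409  0.0345]
post_large_center 0.69 [86.  87.9] [ 0.455  -0.2942  0.0345]
post_large_center 0.68 [447.  298.5] [0.5915 0.3058 0.0345]
317 179 109 187
```

View pics/knob3.png

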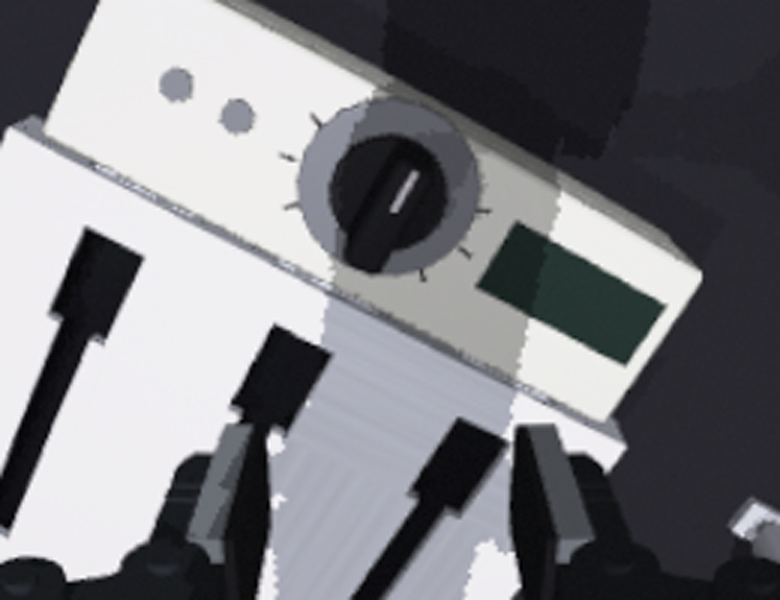

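The crop shows the bar lying roughly along the slots, at about 30° to the tool, so it seems to have sprung back after I released it. I measure its angle and regrip gently to test the stop.

Run:
```python
from h import *
c=grab('wrist')
a=at_z(c,(318.7,179.7),.112);b=at_z(c,(325.3,166.3),.112)
ang=np.degrees(np.arctan2(*(b-a)[[1,0]]));print(a,b,ang)
a2=at_z(c,(187+362/3,109+250/3),.112);b2=at_z(c,(187+418/3,109+160/3),.112);print(a2,b2)
goto([.4622,.048,.088],ang)
```

```text
[0.45316765 0.04685025 0.112     ] [0.43914756 0.04839105 0.112     ] 173.72840207355893
[0.46815426 0.04107988 0.112     ] [0.43532538 0.0480444  0.112     ]
dp [0.0004, -0.0006, 0.1599] yaw 0.441 (a=-161.0) q1,q7 [-0.27  1.71]
```

Emit:
arm_command --jaw '[0.5, 0.5, 0.5, 0.5, 0.5, 0.5, 0.5, 0, 0, 0]' --pt "0 0 0" --pt "0 0 0" --pt "0 -0.001 0.03" --pt "0 -0.001 0.07" --pt "0 -0.001 0.11" --pt "0 -0.001 0.15" --pt "0 -0.001 0.161" --pt "0 -0.001 0.161" --pt "0 -0.001 0.161" --pt "0 -0.001 0.161" --yaw '[0.12, 0.24, 0.36, 0.46, 0.46, 0.46, 0.46, 0.46, 0.46, 0.46]' --squeeze 30

```text
clock: 10.53
tcp_pos: [0.4631, 0.0471, 0.0877]
ee_rot: [[-0.991, 0.131, -0.0], [0.131, 0.991, -0.0], [-0.0, -0.0, -1.0]]
ft_force: [0.3, -1.6, -8.6]
width: 0.0135
grasp_force: 30.1
```

Emit:
arm_command --jaw '[0, 0, 0, 0, 0, 0, 0, 0, 0, 0]' --pt "0 0 0" --pt "0 0 0" --pt "0 0 0" --pt "0 0 0" --pt "0 0 0" --pt "0 0 0" --pt "0 0 0" --pt "0 0 0" --pt "0 0 0" --pt "0 0 0" --yaw '[0, 0, 0, 0, 0, -0.02, -0.04, -0.06, -0.08, -0.08]'

```text
clock: 11.37
tcp_pos: [0.4632, 0.0472, 0.0877]
ee_rot: [[-0.999, 0.053, -0.0], [0.053, 0.999, 0.001], [0.0, 0.001, -1.0]]
ft_force: [-1.4, -4.9, 0.1]
width: 0.0137
grasp_force: 74.9
```

Run:
```python
from h import *
s=st();print(np.round(s['q'],2),s['moment']);goto(s['tcp_pos'])
```

```text
t 11.37 tcp [0.4632 0.0472 0.0877] xax [-0.999  0.053  0.   ] w 0.0137 gf 74.9 F [-1.4 -4.9  0.1]
[-0.26  0.23  0.07  2.15 -0.03  0.76  1.35] [-0.82490311  0.4475241  -2.08042866]
dp [0.0, 0.0, 0.0] yaw -0.0 (a=176.9) q1,q7 [-0.26  1.35]
```

Emit:
arm_command --jaw '[0, 0, 0, 0, 0, 0, 0.5, 0.5, 0.5, 0.5]' --pt "0 0 0" --pt "0 0 0" --pt "0 0 0" --pt "0 0 0" --pt "0 0 0" --pt "0 0 0" --pt "0 0 0" --pt "0 0 0" --pt "0 0 0" --pt "0 0 0" --yaw '[0.03, 0.07, 0.07, 0.07, 0.07, 0.07, 0.07, 0.07, 0.07, 0.07]'

```text
clock: 12.2
tcp_pos: [0.4639, 0.0497, 0.0879]
ee_rot: [[-0.994, 0.114, 0.002], [0.114, 0.994, 0.001], [-0.002, 0.001, -1.0]]
ft_force: [0.3, -0.0, -0.8]
width: 0.0426
grasp_force: 0.0
```

Emit:
arm_command --jaw '[0.5, 0.5, 0.5, 0.5, 0.5, 0.5, 0.5, 0.5, 0.5, 0.5]' --pt "0 0 -0.04" --pt "0 0 -0.08" --pt "0 0 -0.12" --pt "0 0 -0.17" --pt "0 0 -0.17" --pt "0 0 -0.17" --pt "0 0 -0.17" --pt "0 0 -0.17" --pt "0 0 -0.17" --pt "0 0 -0.17" --yaw '[0, 0, 0, 0, 0, 0, 0, 0, 0, 0]'

```text
clock: 13.03
tcp_pos: [0.4616, 0.0477, 0.2551]
ee_rot: [[-0.993, 0.118, -0.004], [0.118, 0.993, -0.001], [0.004, -0.002, -1.0]]
ft_force: [-0.9, 0.9, 0.6]
width: 0.0425
grasp_force: 0.0
```

Run:
```python
from h import *
s=st();c=grab('wrist')
D={}
for n,z in {'speed_knob_grip':.105,'slot0_window':.075,'slot1_window':.075,'slot2_window':.075,'slot0_end':.075,'slot1_end':.075,'slot2_end':.075}.items():
    for r in tip_of(n,'wrist')[:1]: print(n,round(r['confidence'],2),np.round(r['xy'],1),np.round(at_z(c,r['xy'],z),4))
x,y=np.round(proj(c,[.4630,.0475,.105])).astype(int)
I=c['frame'][max(y-60,0):y+60,x-80:x+80]
cv2.imwrite('pics/knob4.png',cv2.resize(I,None,fx=4,fy=4,interpolation=cv2.INTER_CUBIC));print(x,y)
g=cv2.cvtColor(c['frame'],cv2.COLOR_BGR2GRAY)
m=(g[y-25:y+25,x-20:x+20]>110)
n,l,stt,cen=cv2.connectedComponentsWithStats(m.astype(np.uint8));print(stt.tolist(),cen.round(1).tolist())
goto([.4565,.30,.2],None)
```

```text
t 13.03 tcp [0.4616 0.0477 0.2551] xax [-0.993  0.118  0.004] w 0.0425 gf 0.0 F [-0.9  0.9  0.6]
speed_knob_grip 0.71 [314.6 186.8] [0.4629 0.0449 0.105 ]
slot0_window 0.58 [247.1 246.9] [ 0.5355 -0.0449  0.075 ]
slot1_window 0.83 [311.9 249.8] [0.5473 0.0314 0.075 ]
slot2_window 0.85 [381.8 252.5] [0.5616 0.1137 0.075 ]
slot1_end 0.6 [381.1 250.7] [0.5591 0.1129 0.075 ]
slot2_end 0.6 [369.  331.1] [0.687  0.0941 0.075 ]
317 187
[[0, 0, 40, 46, 1549], [0, 2, 2, 12, 13], [19, 9, 3, 15, 29], [0, 22, 40, 28, 409]] [[20.8, 20.1], [0.1, 7.8], [19.9, 16.2], [15.4, 42.3]]
dp [0.0363, 0.2496, 0.0572] yaw -0.0 (a=173.2) q1,q7 [-0.28  1.26]
```

View pics/knob4.png

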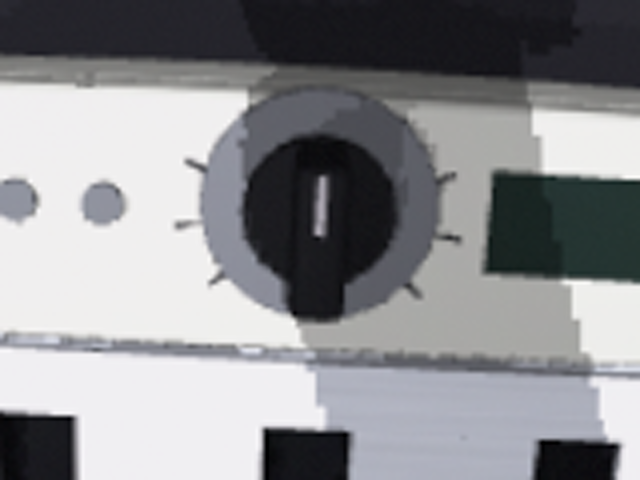

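The knob now sits at about 173°. The torque slope puts the stop at 172.6°, so it is off. Next are the posts.

Emit:
arm_command --jaw '[0.6, 0.6, 0.6, 0.6, 0.6, 0.6, 0.6, 0.6, 0.6, 0.6]' --pt "0 0.04 0" --pt "0 0.08 0" --pt "0 0.12 0" --pt "0 0.16 0" --pt "0 0.2 0" --pt "0 0.24 0" --pt "0 0.275 0" --pt "0 0.275 0" --pt "0 0.275 0" --pt "0 0.275 0" --yaw '[0, 0, 0, 0, 0, 0, 0, 0, 0, 0]'

```text
clock: 14.27
tcp_pos: [0.4957, 0.3202, 0.2569]
ee_rot: [[-0.993, 0.119, -0.0], [0.119, 0.993, -0.001], [0.0, -0.001, -1.0]]
ft_force: [-0.0, -0.7, -1.0]
width: 0.0511
grasp_force: 0.0
```

Run:
```python
from h import *
s=st();c=grab('wrist');cv2.imwrite('pics/posts_full.png',c['frame'])
for n in ['post_small_center','post_medium_center','post_large_center']:
    for r in tip_of(n,'wrist')[:4]: print(n,round(r['confidence'],2),np.round(r['xy'],1),np.round(at_z(c,r['xy'],.0345),4))
    for r in trace(n,'wrist')[:4]: print('   tr',round(r['confidence'],2),r['rect'])
I=c['frame'][100:350,170:500];cv2.imwrite('pics/posts.png',cv2.resize(I,None,fx=2.4,fy=2.4,interpolation=cv2.INTER_CUBIC))
```

```text
t 14.27 tcp [0.4957 0.3202 0.2569] xax [-0.993  0.119  0.   ] w 0.0511 gf 0.0 F [-0.  -0.7 -1. ]
post_small_center 0.9 [292.5 142.1] [0.4607 0.2949 0.0345]
   tr 0.91 [296.8, 138.7, 28.4, 26.5]
post_medium_center 0.87 [390.8 160.5] [0.496  0.4105 0.0345]
post_medium_center 0.76 [448.4 194.7] [0.5489 0.4877 0.0345]
post_medium_center 0.65 [448.7 139.9] [0.4763 0.4883 0.0345]
post_medium_center 0.17 [ 30.9 252.6] [ 0.5778 -0.2584  0.0345]
   tr 0.95 [391.1, 158.7, 30.2, 32.0]
   tr 0.87 [446.7, 191.4, 38.0, 29.8]
   tr 0.58 [447.1, 140.3, 39.6, 25.3]
   tr 0.29 [296.7, 139.9, 28.8, 24.6]
post_large_center 0.82 [313.2 236. ] [0.5845 0.3045 0.0345]
post_large_center 0.41 [ 77.3 236.8] [ 0.553  -0.0886  0.0345]
   tr 0.84 [312.1, 240.1, 24.1, 39.1]
```

View pics/posts.png

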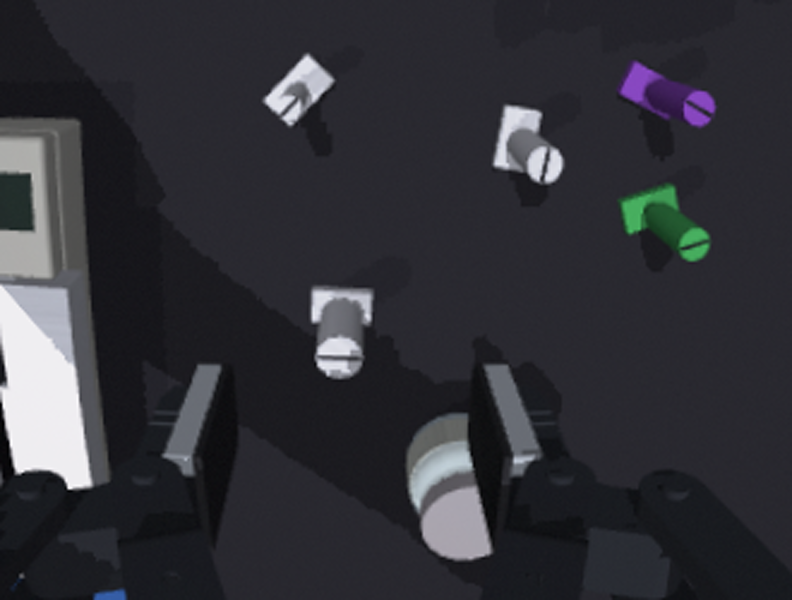

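The crop shows three grey posts, with tops at (291,107) thin, (545,164) medium and (339,357) thick. The green one at (694,244) and purple one at (699,108) are look-alikes to avoid.

Run:
```python
from h import *
c=grab('wrist');f=lambda u:(170+u[0]/2.4,100+u[1]/2.4)
for n,ce,a,b in [('small',(291,107),(282,118),(300,96)),('med',(545,164),(543,148),(547,181)),('large',(339,357),(317,357),(362,357))]:
    C=at_z(c,f(ce),.069);A=at_z(c,f(a),.069);B=at_z(c,f(b),.069);print(n,C.round(4),'line',round(np.degrees(np.arctan2(*(B-A)[[1,0]])),1),end=' ')
    goto([C[0],C[1],.12])
# head edges
for n,a,b in [('small',(264,98),(308,54)),('med',(495,168),(505,105)),('large',(311,288),(373,290)),('large low',(316,322),(370,324))]:
    A=at_z(c,f(a),.007);B=at_z(c,f(b),.007);print(n,round(np.degrees(np.arctan2(*(B-A)[[1,0]])),1),np.hypot(*(B-A)[:2]).round(4))
P=np.array([[.5368,-.0457],[.5456,.0314],[.561,.1127]]);
```

```text
small [0.459  0.2963 0.069 ] line 133.4 dp [0.0338, -0.028, 0.1375] yaw -0.0 (a=173.1) q1,q7 [-0.56  0.78]
med [0.4984 0.4096 0.069 ] line 4.0 dp [0.0082, 0.0892, 0.1375] yaw -0.0 (a=173.1) q1,q7 [-0.56  0.78]
large [0.5856 0.3021 0.069 ] line 83.2 dp [-0.0912, -0.0071, 0.1375] yaw -0.0 (a=173.1) q1,q7 [-0.56  0.78]
small 127.6 0.0332
med 166.8 0.0353
large 81.2 0.0355
large low 80.8 0.0315
```

Emit:
arm_command --jaw '[0.6, 0.6, 0.6, 0.6, 0.6, 0.6, 0.6, 0.6, 0.6, 0.6]' --pt "0.017 -0.014 0.01" --pt "0.034 -0.028 0.03" --pt "0.034 -0.028 0.06" --pt "0.034 -0.028 0.08" --pt "0.034 -0.028 0.1" --pt "0.034 -0.028 0.117" --pt "0.034 -0.028 0.117" --pt "0.034 -0.028 0.117" --pt "0.034 -0.028 0.117" --pt "0.034 -0.028 0.117" --yaw '[0.1, 0.2, 0.3, 0.4, 0.5, 0.6, 0.7, 0.75, 0.75, 0.75]'

```text
clock: 15.5
tcp_pos: [0.4586, 0.2971, 0.1405]
ee_rot: [[-0.647, 0.763, 0.0], [0.763, 0.647, 0.0], [-0.0, 0.0, -1.0]]
ft_force: [-0.8, 0.4, 0.1]
width: 0.0513
grasp_force: 0.0
```

```bash
cat >> h.py <<'E'
def post_look(name,guess,pic):
    """near look: head outline at z 7 mm and shaft top, printed; writes crop"""
    s=st();c=grab('wrist')
    for r in tip_of('post_%s_center'%name,'wrist')[:2]: print('tip',round(r['confidence'],2),np.round(r['xy'],1),np.round(at_z(c,r['xy'],.0345),4))
    x,y=np.round(proj(c,[*guess,.0345])).astype(int);y0=max(y-75,0);x0=max(x-90,0)
    cv2.imwrite(pic,cv2.resize(c['frame'][y0:y0+150,x0:x0+180],None,fx=4,fy=4,interpolation=cv2.INTER_CUBIC));print('crop x0,y0',x0,y0)
    for r in trace('post_%s_center'%name,'wrist')[:1]:
        k=cv2.convexHull(np.argwhere(r['pixels'])[:,::-1].astype(np.int32))
        W=np.array([at_z(c,p[0],.007)[:2] for p in k])
        print('conf',round(r['confidence'],2))
    return c
E
python3 - <<'E'
from h import *
post_look('small',(.459,.2963),'pics/ps.png')
goto([.459,.2963,.026])
E
```

```text
t 15.5 tcp [0.4586 0.2971 0.1405] xax [-0.647  0.763 -0.   ] w 0.0513 gf 0.0 F [-0.8  0.4  0.1]
tip 0.85 [316.1 202.2] [0.4604 0.2947 0.0345]
crop x0,y0 226 125
conf 0.93
dp [-0.0009, -0.0005, 0.1147] yaw -0.0 (a=130.3) q1,q7 [-0.64  0.05]
```

View pics/ps.png

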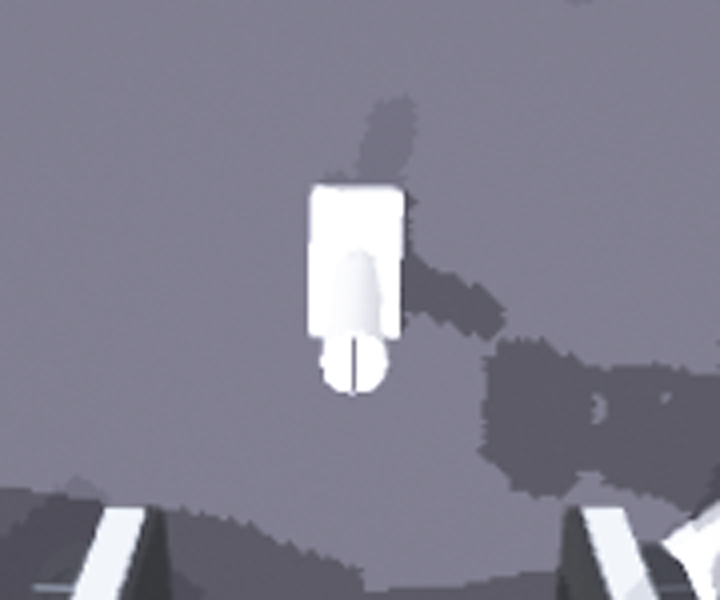

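The close crop shows the thin post's head squared up with the tool, its top at (354,365) and its line vertical. I grip it and lift.

Emit:
arm_command --jaw '[0.6, 0.6, 0.6, 0.6, 0, 0, 0, 0, 0, 0]' --pt "-0.002 0 0.04" --pt "-0.002 0 0.08" --pt "-0.002 0 0.105" --pt "-0.002 0 0.1145" --pt "-0.002 0 0.1145" --pt "-0.002 0 0.1145" --pt "-0.002 0 0.1145" --pt "-0.002 0 0.1145" --pt "-0.002 0 0.1145" --pt "-0.002 0 0.1145" --yaw '[0, 0, 0, 0, 0, 0, 0, 0, 0, 0]' --squeeze 60

```text
clock: 16.48
tcp_pos: [0.4613, 0.2968, 0.0277]
ee_rot: [[-0.646, 0.763, 0.003], [0.763, 0.646, 0.002], [-0.0, 0.004, -1.0]]
ft_force: [0.3, -0.2, 4.3]
width: 0.0108
grasp_force: 58.5
```

Emit:
arm_command --jaw '[0, 0, 0, 0, 0, 0, 0, 0, 0, 0]' --pt "0 0 0" --pt "0 0 0" --pt "0 0 -0.04" --pt "0 0 -0.08" --pt "0 0 -0.12" --pt "0 0 -0.15" --pt "0 0 -0.15" --pt "0 0 -0.15" --pt "0 0 -0.15" --pt "0 0 -0.15" --yaw '[0, 0, 0, 0, 0, 0, -0.12, -0.24, -0.36, -0.48]'

```text
clock: 17.32
tcp_pos: [0.4595, 0.2954, 0.1761]
ee_rot: [[-0.928, 0.374, 0.0], [0.374, 0.928, 0.0], [-0.0, 0.0, -1.0]]
ft_force: [-0.2, -0.7, -1.2]
width: 0.0102
grasp_force: 58.6
```

Run:
```python
from h import *
s=st();goto([.5368,-.0457,.175],171.3)
```

```text
t 17.32 tcp [0.4595 0.2954 0.1761] xax [-0.928  0.374 -0.   ] w 0.0102 gf 58.6 F [-0.2 -0.7 -1.2]
dp [-0.1991, -0.2875, 0.0011] yaw -0.231 (a=158.1) q1,q7 [-0.58  0.52]
```

Emit:
arm_command --jaw '[0, 0, 0, 0, 0, 0, 0, 0, 0, 0]' --pt "-0.022 -0.032 0" --pt "-0.044 -0.064 0" --pt "-0.066 -0.096 0" --pt "-0.088 -0.128 0" --pt "-0.11 -0.16 0" --pt "-0.132 -0.192 0" --pt "-0.154 -0.224 0" --pt "-0.176 -0.256 0" --pt "-0.199 -0.287 0" --pt "-0.199 -0.287 0" --yaw '[-0.1, -0.231, -0.231, -0.231, -0.231, -0.231, -0.231, -0.231, -0.231, -0.231]'

```text
clock: 18.15
tcp_pos: [0.5358, -0.0569, 0.1764]
ee_rot: [[-0.985, 0.171, 0.002], [0.171, 0.985, -0.006], [-0.003, -0.006, -1.0]]
ft_force: [-0.2, -1.3, -0.5]
width: 0.0104
grasp_force: 58.7
```

Run:
```python
from h import *
s=st();c=grab('wrist')
for n in ['slot0_window','slot1_window','slot2_window','slot0_end','slot1_end','slot2_end']:
    for r in tip_of(n,'wrist')[:1]: print(n,round(r['confidence'],2),np.round(r['xy'],1),np.round(at_z(c,r['xy'],.075),4))
for r in tip_of('post_small_center','wrist')[:1]: print('post',round(r['confidence'],2),np.round(r['xy'],1),proj(c,s['tcp_pos']+np.array([0,0,.0085])))
cv2.imwrite('pics/s0.png',cv2.resize(c['frame'][100:400,170:470],None,fx=2,fy=2,interpolation=cv2.INTER_CUBIC))
```

```text
t 18.15 tcp [ 0.5358 -0.0569  0.1764] xax [-0.985  0.171 -0.003] w 0.0104 gf 58.7 F [-0.2 -1.3 -0.5]
slot0_window 0.74 [330.4 197.4] [ 0.535  -0.0463  0.075 ]
slot1_window 0.77 [424.3 195.8] [0.547 0.034 0.075]
slot2_window 0.38 [141.1 248.2] [ 0.556  -0.2406  0.075 ]
slot0_end 0.75 [327.3 315.3] [ 0.6581 -0.0682  0.075 ]
slot2_end 0.74 [ 59.6 219. ] [ 0.5083 -0.3489  0.075 ]
post 0.57 [316.4 269.8] [317.53064293 271.7763942 ]
```

View pics/s0.png

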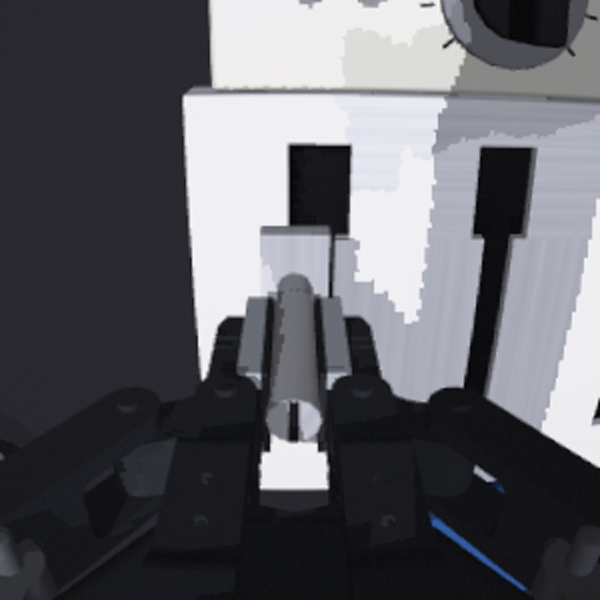

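The view shows the slot-0 window with corners at crop (289,144) and (351,234). The held post's head is squared to it and sits to its left. I measure the window from those corners.

Run:
```python
from h import *
s=st();c=grab('wrist')
f=lambda u:at_z(c,(170+u[0]/2,100+u[1]/2),.075)
for q in [[(289,144),(351,144),(351,234),(289,234)],[(482,148),(536,149),(526,237),(474,234)]]:
    W=np.array([f(u) for u in q]);m=W.mean(0)
    d=W[2]+W[3]-W[0]-W[1];e=W[1]+W[2]-W[0]-W[3]
    print(W.round(4)[:,:2].tolist(),'c',m.round(4),'L',np.hypot(*d[:2])/2,'W',np.hypot(*e[:2])/2,'angx',np.degrees(np.arctan2(d[1],d[0])))
goto([.535,-.0463,.176],171.3)
s=st()
```

```text
t 18.55 tcp [ 0.5349 -0.0433  0.1757] xax [-0.988  0.154  0.   ] w 0.0105 gf 58.7 F [ 0.2 -0.1 -0.7]
[[0.5101, -0.0416], [0.5139, -0.0169], [0.5527, -0.0217], [0.5486, -0.0476]] c [ 0.5313 -0.0319  0.075 ] L 0.03904618379717838 W 0.025636243973101054 angx -8.00621500186665
[[0.5233, 0.0375], [0.527, 0.0619], [0.5669, 0.0561], [0.5614, 0.0318]] c [0.5446 0.0468 0.075 ] L 0.039391807116745135 W 0.024791028883950014 angx -8.437942997620508
dp [-0.0004, -0.0026, -0.0003] yaw -0.003 (a=171.1) q1,q7 [-0.11  1.45]
t 18.6 tcp [ 0.535  -0.0436  0.1757] xax [-0.988  0.154  0.   ] w 0.0102 gf 58.7 F [ 0.6  0.3 -0.7]
```

```bash
cat >> h.py <<'E'
from scipy.optimize import minimize
def plat_fit(c,mask=None,x0=(.5455,.0325,-8.6),slots=(0,1,2)):
    """fit slot1-window position and angle: dark slots on bright plate"""
    g=np.clip(cv2.GaussianBlur(cv2.cvtColor(c['frame'],cv2.COLOR_BGR2GRAY),(3,3),0).astype(float),0,160)
    def pts(w0,w1,hw,hs,end):
        o=[]
        for k in slots:
            y=(k-1)*.08
            for x in np.arange(-.021-w0,end,.002):
                h=hw if x<.021+w0 else hs
                for v in np.arange(-h,h+1e-6,.002): o.append((x,y+v))
        return np.array(o)
    ins=pts(-.0015,0,.0115,.0055,.128)
    out=[]
    for k in slots:
        y=(k-1)*.08
        for x in np.arange(-.023,.023,.002): out+=[(x,y+.0155),(x,y-.0155)]
        for v in np.arange(-.013,.014,.002): out+=[(-.0235,y+v)]
        for x in np.arange(.026,.134,.002): out+=[(x,y+.0095),(x,y-.0095)]
        for v in (-.011,.011): out+=[(.0235,y+v)]
        for v in (-.004,0,.004): out+=[(.1365,y+v)]
    out=np.array(out)
    def val(P,p):
        a=np.radians(p[2]);R=np.array([[np.cos(a),-np.sin(a)],[np.sin(a),np.cos(a)]])
        W=P@R.T+p[:2]
        uv=np.array([proj(c,[w[0],w[1],.075]) for w in W],np.float32)
        ok=(uv[:,0]>2)&(uv[:,0]<637)&(uv[:,1]>2)&(uv[:,1]<397)
        if mask is not None: ok&=~mask(uv)
        return cv2.remap(g.astype(np.float32),uv[ok,0],uv[ok,1],cv2.INTER_LINEAR).mean()
    f=lambda p:val(ins,(p[0],p[1],p[2]*1000))-val(out,(p[0],p[1],p[2]*1000))
    s0=np.array([x0[0],x0[1],x0[2]/1000])
    r=minimize(f,s0,method='Nelder-Mead',options=dict(initial_simplex=s0+np.array([[0,0,0],[.004,0,0],[0,.004,0],[0,0,.002]]),xatol=1e-4,fatol=.01,maxiter=80))
    return r.x*[1,1,1000],r.fun
def plat(p,x,y):
    a=np.radians(p[2]);return np.round([p[0]+x*np.cos(a)-y*np.sin(a),p[1]+x*np.sin(a)+y*np.cos(a)],4)
E
python3 - <<'E'
from h import *
s=st();c=grab('wrist')
m=lambda uv:(uv[:,1]>205)&(uv[:,0]<390)
p,v=plat_fit(c,m,slots=(0,1));print('wrist',p.round(4),v)
t=grab('top');q,v=plat_fit(t,lambda uv:uv[:,0]>1e9,slots=(2,));print('top slot2',q.round(4),v)
print(plat(p,0,-.08),plat(p,.126,-.08));goto([*plat(p,0,-.08),.092],180+p[2])
E
```

```text
t 18.6 tcp [ 0.535  -0.0436  0.1757] xax [-0.988  0.154  0.   ] w 0.0102 gf 58.7 F [ 0.6  0.3 -0.7]
wrist [ 0.5474  0.0318 -9.6211] -121.83805847167969
top slot2 [ 0.5483  0.0317 -9.7148] -82.16353607177734
[ 0.534 -0.047] [ 0.6583 -0.0681]
dp [0.0006, -0.0028, 0.0838] yaw 0.012 (a=171.1) q1,q7 [-0.11  1.45]
```

Emit:
arm_command --jaw '[0, 0, 0, 0, 0, 0, 0, 0, 0, 0]' --pt "0.0005 -0.003 0.03" --pt "0.0005 -0.003 0.06" --pt "0.0005 -0.003 0.067" --pt "0.0005 -0.003 0.067" --pt "0.0005 -0.003 0.071" --pt "0.0005 -0.003 0.075" --pt "0.0005 -0.003 0.079" --pt "0.0005 -0.003 0.083" --pt "0.0005 -0.003 0.088" --pt "0.0005 -0.003 0.088" --yaw '[0.012, 0.012, 0.012, 0.012, 0.012, 0.012, 0.012, 0.012, 0.012, 0.012]'

```text
clock: 19.53
tcp_pos: [0.5336, -0.0482, 0.0871]
ee_rot: [[-0.986, 0.169, -0.001], [0.169, 0.986, 0.0], [0.001, -0.0, -1.0]]
ft_force: [-0.4, -0.0, -1.9]
width: 0.0106
grasp_force: 58.7
```

Run:
```python
from h import *
s=st();goto([.6583,-.0681,s['tcp_pos'][2]])
```

```text
t 19.53 tcp [ 0.5336 -0.0482  0.0871] xax [-0.986  0.169  0.001] w 0.0106 gf 58.7 F [-0.4 -0.  -1.9]
dp [-0.1263, 0.0014, -0.0002] yaw -0.0 (a=170.3) q1,q7 [-0.09  1.46]
```

Emit:
arm_command --jaw '[0, 0, 0, 0, 0, 0, 0, 0, 0, 0]' --pt "-0.015 0.001 0" --pt "-0.03 0.001 0" --pt "-0.045 0.001 0" --pt "-0.06 0.001 0" --pt "-0.075 0.001 0" --pt "-0.09 0.001 0" --pt "-0.105 0.001 0" --pt "-0.118 0.001 0" --pt "-0.126 0.001 0" --pt "-0.126 0.001 0" --yaw '[0, 0, 0, 0, 0, 0, 0, 0, 0, 0]'

```text
clock: 20.37
tcp_pos: [0.6602, -0.0689, 0.0879]
ee_rot: [[-0.986, 0.169, 0.002], [0.169, 0.986, -0.0], [-0.002, -0.0, -1.0]]
ft_force: [0.6, -0.5, -1.0]
width: 0.0105
grasp_force: 58.7
```

Run:
```python
from h import *
s=st();goto([.6583,-.0681,s['tcp_pos'][2]]);print(np.round(s['q'],2))
```

```text
t 20.37 tcp [ 0.6602 -0.0689  0.0879] xax [-0.986  0.169 -0.002] w 0.0105 gf 58.7 F [ 0.6 -0.5 -1. ]
dp [0.0021, 0.0005, -0.0] yaw -0.0 (a=170.3) q1,q7 [-0.05  1.5 ]
[-0.05  0.56  0.13  1.67 -0.08  0.92  1.5 ]
```

Emit:
arm_command --jaw '[0, 0, 0, 0, 0, 0, 0, 0, 0, 0]' --pt "0 0 0" --pt "0 0 0" --pt "0 0 0" --pt "0 0 0" --pt "0 0 0" --pt "0 0 0" --pt "0 0 0" --pt "0 0 0" --pt "0 0 0" --pt "0 0 0" --yaw '[0.12, 0.24, 0.36, 0.48, 0.6, 0.72, 0.84, 0.96, 1.08, 1.2]'

```text
clock: 21.2
tcp_pos: [0.6574, -0.0681, 0.0876]
ee_rot: [[-0.194, 0.981, -0.001], [0.981, 0.194, 0.001], [0.001, -0.001, -1.0]]
ft_force: [-0.6, 0.4, -0.8]
width: 0.0102
grasp_force: 58.7
```

Emit:
arm_command --jaw '[0, 0, 0, 0, 0, 0, 0, 0.4, 0.4, 0.4]' --pt "0 0 0" --pt "0 0 0" --pt "0 0 0" --pt "0 0 0" --pt "0 0 0" --pt "0 0 0.0015" --pt "0 0 0.0015" --pt "0 0 0.0015" --pt "0 0 0.0015" --pt "0 0 0.0015" --yaw '[0.12, 0.24, 0.371, 0.371, 0.371, 0.371, 0.371, 0.371, 0.371, 0.371]'

```text
clock: 22.03
tcp_pos: [0.6588, -0.0687, 0.0865]
ee_rot: [[0.169, 0.986, 0.001], [0.986, -0.169, 0.0], [0.0, 0.0, -1.0]]
ft_force: [-0.7, -0.1, -0.2]
width: 0.0342
grasp_force: 0.0
```

Run:
```python
from h import *
s=st();goto([.4984,.4096,.257],173);print(np.round(s['q'],2))
```

```text
t 22.03 tcp [ 0.6588 -0.0687  0.0865] xax [0.169 0.986 0.   ] w 0.0342 gf 0.0 F [-0.7 -0.1 -0.2]
dp [0.4444, -0.2387, -0.1705] yaw 1.523 (a=80.3) q1,q7 [-0.31  0.12]
[-0.31  0.6   0.47  1.69 -0.33  0.93  0.12]
```

Emit:
arm_command --jaw '[0.4, 0.4, 0.6, 0.6, 0.6, 0.6, 0.6, 0.6, 0.6, 0.6]' --pt "0 0 -0.03" --pt "0 0 -0.07" --pt "0 0 -0.1" --pt "0.035 -0.018 -0.1" --pt "0.07 -0.036 -0.1" --pt "0.105 -0.054 -0.1" --pt "0.14 -0.072 -0.1" --pt "0.175 -0.09 -0.1" --pt "0.21 -0.11 -0.1" --pt "0.245 -0.13 -0.1" --yaw '[0, 0, 0, 0, 0, 0, 0, 0, 0, 0]'

```text
clock: 22.87
tcp_pos: [0.5713, 0.1964, 0.1867]
ee_rot: [[0.169, 0.986, 0.001], [0.986, -0.169, 0.0], [0.001, 0.001, -1.0]]
ft_force: [1.7, 0.7, -0.2]
width: 0.0514
grasp_force: 0.0
```

Emit:
arm_command --jaw '[0.6, 0.6, 0.6, 0.6, 0.6, 0.6, 0.6, 0.6, 0.6, 0.6]' --pt "0.035 -0.018 0" --pt "0.07 -0.036 0" --pt "0.105 -0.054 0" --pt "0.14 -0.072 0" --pt "0.175 -0.09 0" --pt "0.2 -0.109 0" --pt "0.2 -0.109 0" --pt "0.2 -0.109 0" --pt "0.2 -0.109 0" --pt "0.2 -0.109 0" --yaw '[0, 0, 0, 0, 0, 0, 0, 0, 0, 0]'

```text
clock: 23.7
tcp_pos: [0.4997, 0.4081, 0.1864]
ee_rot: [[0.172, 0.985, 0.001], [0.985, -0.172, -0.001], [-0.001, 0.001, -1.0]]
ft_force: [0.8, 0.5, -0.3]
width: 0.0512
grasp_force: 0.0
```

Run:
```python
from h import *
c=post_look('medium',(.4984,.4096),'pics/pm.png')
goto([.4984,.4096,.026],80.35)
t=grab('top')
for r in tip_of('post_small_center','top')[:2]: print('small top',round(r['confidence'],2),r['xy'],at_z(t,r['xy'],.0925).round(4))
```

```text
t 23.7 tcp [0.4997 0.4081 0.1864] xax [ 0.172  0.985 -0.001] w 0.0512 gf 0.0 F [ 0.8  0.5 -0.3]
tip 0.76 [275.4 109. ] [0.4753 0.4874 0.0345]
tip 0.73 [349.8  94.8] [0.5463 0.4886 0.0345]
crop x0,y0 224 108
conf 0.9
dp [0.0011, -0.0015, 0.1605] yaw -0.005 (a=80.1) q1,q7 [-1.04 -0.79]
small top 0.41 [332.1, 173.8] [ 0.6627 -0.0575  0.0925]
```

View pics/pm.png

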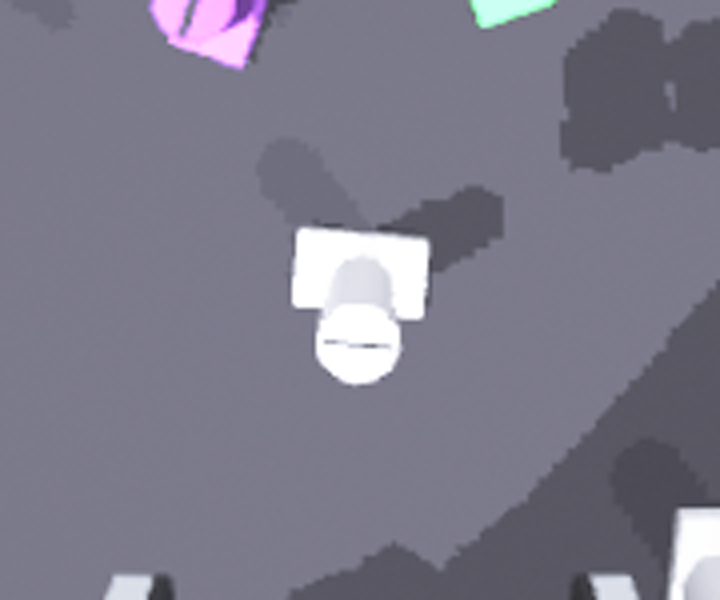

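The crop shows the medium post, its head turned about 5° clockwise to the tool and its top at (358,343). The purple and green posts are well clear above. I align, grip and lift.

Emit:
arm_command --jaw '[0.6, 0.6, 0.6, 0.6, 0.6, 0, 0, 0, 0, 0]' --pt "0.001 -0.0015 0.04" --pt "0.001 -0.0015 0.08" --pt "0.001 -0.0015 0.12" --pt "0.001 -0.0015 0.15" --pt "0.001 -0.0015 0.1605" --pt "0.001 -0.0015 0.1605" --pt "0.001 -0.0015 0.1605" --pt "0.001 -0.0015 0.1605" --pt "0.001 -0.0015 0.1605" --pt "0.001 -0.0015 0.1605" --yaw '[0.085, 0.085, 0.085, 0.085, 0.085, 0.085, 0.085, 0.085, 0.085, 0.085]' --squeeze 60

```text
clock: 24.78
tcp_pos: [0.4984, 0.4129, 0.0282]
ee_rot: [[0.252, 0.968, 0.003], [0.968, -0.252, 0.003], [0.004, 0.002, -1.0]]
ft_force: [-0.6, -0.5, 2.6]
width: 0.0161
grasp_force: 58.5
```

Emit:
arm_command --jaw '[0, 0, 0, 0, 0, 0, 0, 0, 0, 0]' --pt "0 0 0" --pt "0 0 0" --pt "0 0 -0.04" --pt "0 0 -0.08" --pt "0 0 -0.12" --pt "0 0 -0.16" --pt "0 0 -0.16" --pt "0 0 -0.16" --pt "0 0 -0.16" --pt "0 0 -0.16" --yaw '[0, 0, 0, 0, 0, 0, -0.09, -0.09, -0.09, -0.09]'

```text
clock: 25.62
tcp_pos: [0.4954, 0.4107, 0.1838]
ee_rot: [[0.166, 0.986, -0.003], [0.986, -0.166, -0.003], [-0.003, -0.003, -1.0]]
ft_force: [0.5, -0.4, -1.4]
width: 0.0168
grasp_force: 58.5
```

Run:
```python
from h import *
s=st();goto([.5474,.0318,.186],80.35)
```

```text
t 25.62 tcp [0.4954 0.4107 0.1838] xax [ 0.166  0.986 -0.003] w 0.0168 gf 58.5 F [ 0.5 -0.4 -1.4]
dp [-0.3651, 0.114, -0.0014] yaw 0.002 (a=80.5) q1,q7 [-1.05 -0.79]
```

Emit:
arm_command --jaw '[0, 0, 0, 0, 0, 0, 0, 0, 0, 0]' --pt "-0.037 0.0115 -0.001" --pt "-0.074 0.023 -0.001" --pt "-0.111 0.0345 -0.001" --pt "-0.148 0.046 -0.001" --pt "-0.185 0.0575 -0.001" --pt "-0.222 0.069 -0.001" --pt "-0.259 0.0805 -0.001" --pt "-0.296 0.092 -0.001" --pt "-0.333 0.1035 -0.001" --pt "-0.365 0.114 -0.001" --yaw '[0, 0, 0, 0, 0, 0, 0, 0, 0, 0]'

```text
clock: 26.45
tcp_pos: [0.5476, 0.0296, 0.1848]
ee_rot: [[0.167, 0.986, -0.004], [0.986, -0.167, -0.002], [-0.002, -0.004, -1.0]]
ft_force: [1.4, 0.1, -0.8]
width: 0.0166
grasp_force: 58.6
```

Emit:
arm_command --jaw '[0, 0, 0, 0, 0, 0, 0, 0, 0, 0]' --pt "0 0 0.02" --pt "0 0 0.04" --pt "0 0 0.05" --pt "0 0 0.05" --pt "0 0 0.05" --pt "0 0 0.05" --pt "0 0 0.05" --pt "0 0 0.05" --pt "0 0 0.05" --pt "0 0 0.05" --yaw '[0, 0, 0, 0, 0, 0, 0, 0, 0, 0]'

```text
clock: 27.28
tcp_pos: [0.5499, 0.0331, 0.1374]
ee_rot: [[0.164, 0.986, 0.001], [0.986, -0.164, 0.0], [0.001, 0.001, -1.0]]
ft_force: [-0.3, 0.2, -2.3]
width: 0.0165
grasp_force: 58.6
```

Run:
```python
from h import *
s=st();goto([.5474,.0318,.0875],80.35);c=grab('wrist')
for n in ['slot0_window','slot1_window','slot2_window','slot1_end']:
    for r in tip_of(n,'wrist')[:2]: print(n,round(r['confidence'],2),np.round(r['xy'],1),np.round(at_z(c,r['xy'],.075),4))
for r in tip_of('post_medium_center','wrist')[:3]: print('post',round(r['confidence'],2),np.round(r['xy'],1),proj(c,s['tcp_pos']+np.array([0,0,.0065])))
```

```text
t 27.28 tcp [0.5499 0.0331 0.1374] xax [0.164 0.986 0.001] w 0.0165 gf 58.6 F [-0.3  0.2 -2.3]
dp [-0.0018, -0.0023, 0.0499] yaw 0.004 (a=80.6) q1,q7 [-0.59 -0.12]
slot1_window 0.84 [312.  222.2] [0.547 0.031 0.075]
slot2_window 0.83 [315.2 109. ] [0.5623 0.1088 0.075 ]
slot2_window 0.38 [461.8 315.4] [ 0.6677 -0.0867  0.075 ]
slot1_end 0.91 [473.6 220.9] [0.6718 0.0098 0.075 ]
post 0.97 [317.3 274.8] [315.32586618 269.73524784]
```

Emit:
arm_command --jaw '[0, 0, 0, 0, 0, 0, 0, 0, 0, 0]' --pt "-0.001 -0.0025 0" --pt "-0.001 -0.0025 0.01" --pt "-0.001 -0.0025 0.02" --pt "-0.001 -0.0025 0.028" --pt "-0.001 -0.0025 0.032" --pt "-0.001 -0.0025 0.036" --pt "-0.001 -0.0025 0.04" --pt "-0.001 -0.0025 0.044" --pt "-0.001 -0.0025 0.049" --pt "-0.001 -0.0025 0.049" --yaw '[0.004, 0.004, 0.004, 0.004, 0.004, 0.004, 0.004, 0.004, 0.004, 0.004]'

```text
clock: 28.42
tcp_pos: [0.5462, 0.0322, 0.0865]
ee_rot: [[0.168, 0.986, -0.002], [0.986, -0.168, -0.001], [-0.001, -0.001, -1.0]]
ft_force: [-0.3, -0.5, -0.7]
width: 0.0163
grasp_force: 58.9
```

Run:
```python
from h import *
s=st();p=(.5474,.0318,-9.65);goto([*plat(p,.126,0),s['tcp_pos'][2]])
```

```text
t 28.42 tcp [0.5462 0.0322 0.0865] xax [ 0.168  0.986 -0.001] w 0.0163 gf 58.9 F [-0.3 -0.5 -0.7]
dp [-0.0001, 0.1273, -0.0002] yaw -0.0 (a=80.3) q1,q7 [-0.56 -0.08]
```

Emit:
arm_command --jaw '[0, 0, 0, 0, 0, 0, 0, 0, 0, 0]' --pt "0 0.015 -0.001" --pt "0 0.03 -0.001" --pt "0 0.045 -0.001" --pt "0 0.06 -0.001" --pt "0 0.075 -0.001" --pt "0 0.09 -0.001" --pt "0 0.105 -0.001" --pt "0 0.118 -0.001" --pt "0 0.126 -0.001" --pt "0 0.126 -0.001" --yaw '[0, 0, 0, 0, 0, 0, 0, 0, 0, 0]'

```text
clock: 29.25
tcp_pos: [0.6724, 0.0115, 0.0882]
ee_rot: [[0.168, 0.986, 0.001], [0.986, -0.168, 0.0], [0.0, 0.001, -1.0]]
ft_force: [1.6, 1.6, -0.8]
width: 0.0167
grasp_force: 59.4
```

Run:
```python
from h import *
s=st();p=(.5474,.0318,-9.65);goto([*plat(p,.126,0),s['tcp_pos'][2]]);print(s['q'][6])
```

```text
t 29.25 tcp [0.6724 0.0115 0.0882] xax [0.168 0.986 0.   ] w 0.0167 gf 59.4 F [ 1.6  1.6 -0.8]
dp [-0.0009, -0.0007, -0.0] yaw -0.0 (a=80.3) q1,q7 [-0.43 -0.  ]
-0.001302568481035495
```

Emit:
arm_command --jaw '[0, 0, 0, 0, 0, 0, 0, 0, 0, 0]' --pt "0 0 0" --pt "0 0 0" --pt "0 0 0" --pt "0 0 0" --pt "0 0 0" --pt "0 0 0" --pt "0 0 0" --pt "0 0 0" --pt "0 0 0" --pt "0 0 0" --yaw '[-0.12, -0.24, -0.36, -0.48, -0.6, -0.72, -0.84, -0.96, -1.08, -1.2]'

```text
clock: 30.08
tcp_pos: [0.6698, 0.0105, 0.0884]
ee_rot: [[-0.861, 0.509, -0.001], [0.509, 0.861, -0.001], [0.001, -0.002, -1.0]]
ft_force: [0.4, -0.3, -0.5]
width: 0.0162
grasp_force: 59.4
```

Emit:
arm_command --jaw '[0, 0, 0, 0, 0, 0, 0, 0.5, 0.5, 0.5]' --pt "0 0 0" --pt "0 0 0" --pt "0 0 0" --pt "0 0 0" --pt "0 0 0" --pt "0 0 0.001" --pt "0 0 0.001" --pt "0 0 0.001" --pt "0 0 0.001" --pt "0 0 0.001" --yaw '[-0.12, -0.24, -0.371, -0.371, -0.371, -0.371, -0.371, -0.371, -0.371, -0.371]'

```text
clock: 30.92
tcp_pos: [0.6713, 0.0112, 0.088]
ee_rot: [[-0.986, 0.168, 0.0], [0.168, 0.986, -0.0], [-0.0, -0.0, -1.0]]
ft_force: [0.4, -0.2, -0.6]
width: 0.0425
grasp_force: 0.0
```

Run:
```python
from h import *
s=st();goto([.5850,.3033,.187],173);print(np.round(s['q'],2))
```

```text
t 30.92 tcp [0.6713 0.0112 0.088 ] xax [-0.986  0.168 -0.   ] w 0.0425 gf 0.0 F [ 0.4 -0.2 -0.6]
dp [0.1341, 0.2734, -0.0991] yaw -0.047 (a=170.3) q1,q7 [-0.17  1.39]
[-0.17  0.57  0.13  1.65 -0.09  0.93  1.39]
```

Emit:
arm_command --jaw '[0.5, 0.5, 0.6, 0.6, 0.6, 0.6, 0.6, 0.6, 0.6, 0.6]' --pt "0 0 -0.03" --pt "0 0 -0.07" --pt "0 0 -0.1" --pt "0.016 0.034 -0.1" --pt "0.032 0.068 -0.1" --pt "0.048 0.102 -0.1" --pt "0.066 0.136 -0.1" --pt "0.084 0.17 -0.1" --pt "0.1 0.204 -0.1" --pt "0.117 0.238 -0.1" --yaw '[0, 0, 0, 0, 0, 0, 0, 0, 0, 0]'

```text
clock: 31.75
tcp_pos: [0.5951, 0.2671, 0.1882]
ee_rot: [[-0.986, 0.168, 0.001], [0.168, 0.986, 0.0], [-0.001, 0.0, -1.0]]
ft_force: [0.1, 0.7, -0.4]
width: 0.0513
grasp_force: 0.0
```

Emit:
arm_command --jaw '[0.6, 0.6, 0.6, 0.6, 0.6, 0.6, 0.6, 0.6, 0.6, 0.6]' --pt "0.017 0.035 0" --pt "0.017 0.035 0" --pt "0.017 0.035 0" --pt "0.017 0.035 0" --pt "0.017 0.035 0" --pt "0.017 0.035 0" --pt "0.017 0.035 0" --pt "0.017 0.035 0" --pt "0.017 0.035 0" --pt "0.017 0.035 0" --yaw '[0, 0, 0, 0, 0, 0, 0, 0, 0, 0]'

```text
clock: 32.58
tcp_pos: [0.585, 0.3023, 0.1878]
ee_rot: [[-0.986, 0.169, -0.0], [0.169, 0.986, 0.0], [0.0, 0.0, -1.0]]
ft_force: [1.1, -0.8, -0.8]
width: 0.0512
grasp_force: 0.0
```

Run:
```python
from h import *
c=post_look('large',(.585,.3033),'pics/pl.png')
goto([.585,.3033,.026],172)
```

```text
t 32.58 tcp [0.585  0.3023 0.1878] xax [-0.986  0.169  0.   ] w 0.0512 gf 0.0 F [ 1.1 -0.8 -0.8]
tip 0.71 [318.2 182.3] [0.5838 0.3037 0.0345]
tip 0.3 [ 61.9 290.7] [ 0.6834 -0.1262  0.0345]
crop x0,y0 228 109
conf 0.89
dp [-0.0002, 0.0005, 0.1618] yaw -0.029 (a=170.3) q1,q7 [-0.57  0.88]
```

View pics/pl.png

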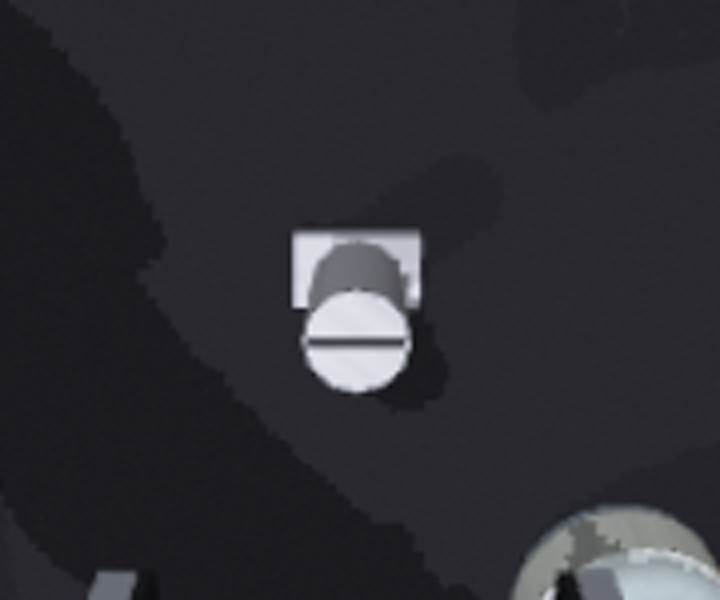

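The crop shows the thick post's head exactly crosswise to the tool, with its top at (357,341), so I grip it.

Emit:
arm_command --jaw '[0.6, 0.6, 0.6, 0.6, 0.6, 0, 0, 0, 0, 0]' --pt "0 0.001 0.04" --pt "0 0.001 0.08" --pt "0 0.001 0.12" --pt "0 0.001 0.15" --pt "0 0.001 0.1615" --pt "0 0.001 0.1615" --pt "0 0.001 0.1615" --pt "0 0.001 0.1615" --pt "0 0.001 0.1615" --pt "0 0.001 0.1615" --yaw '[0, 0, 0, 0, 0, 0, 0, 0, 0, 0]' --squeeze 60

```text
clock: 33.57
tcp_pos: [0.5866, 0.3047, 0.0287]
ee_rot: [[-0.986, 0.168, 0.004], [0.168, 0.986, 0.002], [-0.003, 0.003, -1.0]]
ft_force: [0.4, -0.1, -1.7]
width: 0.0225
grasp_force: 58.7
```

Emit:
arm_command --jaw '[0, 0, 0, 0, 0, 0, 0, 0, 0, 0]' --pt "0 0 0" --pt "0 0 0" --pt "0 0 -0.04" --pt "0 0 -0.08" --pt "0 0 -0.12" --pt "0 0 -0.16" --pt "0 0 -0.16" --pt "0 0 -0.16" --pt "0 0 -0.16" --pt "0 0 -0.16" --yaw '[0, 0, 0, 0, 0.12, 0.24, 0.36, 0.48, 0.6, 0.72]'

```text
clock: 34.4
tcp_pos: [0.5848, 0.3038, 0.187]
ee_rot: [[-0.626, 0.78, 0.0], [0.78, 0.626, 0.001], [0.0, 0.001, -1.0]]
ft_force: [-0.5, -0.6, -1.0]
width: 0.0226
grasp_force: 58.9
```

Run:
```python
from h import *
p=(.5474,.0318,-9.65)
s=st();goto([*plat(p,0,.08),.186],80.35)
```

```text
t 34.4 tcp [0.5848 0.3038 0.187 ] xax [-0.626  0.78   0.   ] w 0.0226 gf 58.9 F [-0.5 -0.6 -1. ]
dp [-0.1356, -0.1396, 0.0009] yaw 0.845 (a=128.7) q1,q7 [-0.68  0.2 ]
```

Emit:
arm_command --jaw '[0, 0, 0, 0, 0, 0, 0, 0, 0, 0]' --pt "-0.023 -0.023 0" --pt "-0.046 -0.046 0" --pt "-0.069 -0.069 0" --pt "-0.092 -0.092 0" --pt "-0.115 -0.117 0" --pt "-0.136 -0.14 0" --pt "-0.136 -0.14 0.02" --pt "-0.136 -0.14 0.04" --pt "-0.136 -0.14 0.05" --pt "-0.136 -0.14 0.05" --yaw '[0.12, 0.24, 0.36, 0.48, 0.6, 0.72, 0.845, 0.845, 0.845, 0.845]'

```text
clock: 35.23
tcp_pos: [0.5593, 0.1099, 0.1336]
ee_rot: [[0.161, 0.987, -0.006], [0.987, -0.161, -0.001], [-0.002, -0.005, -1.0]]
ft_force: [-1.2, -0.2, -1.6]
width: 0.0229
grasp_force: 59.1
```

Run:
```python
from h import *
grab('wrist');grab('wrist');grab('wrist')
p=(.5474,.0318,-9.65)
s=st();goto([*plat(p,0,.08),.0875],80.35);c=grab('wrist')
for n in ['slot1_window','slot2_window','slot2_end']:
    for r in tip_of(n,'wrist')[:2]: print(n,round(r['confidence'],2),np.round(r['xy'],1),np.round(at_z(c,r['xy'],.075),4))
for r in tip_of('post_large_center','wrist')[:3]: print('post',round(r['confidence'],2),np.round(r['xy'],1),proj(c,s['tcp_pos']+np.array([0,0,.0065])))
```

```text
t 35.38 tcp [0.5626 0.1108 0.137 ] xax [0.161 0.987 0.001] w 0.0226 gf 59.1 F [-0.6 -0.5 -1.7]
dp [-0.0005, -0.0018, 0.0495] yaw 0.007 (a=80.8) q1,q7 [-0.59 -0.29]
slot2_window 0.92 [317.4 221.4] [0.5637 0.1088 0.075 ]
slot2_window 0.52 [463.3 309.5] [ 0.6814 -0.0012  0.075 ]
slot2_end 0.7 [476.8 215.6] [0.6872 0.0921 0.075 ]
post 0.65 [317.8 272.2] [315.38188253 269.70372148]
```

Emit:
arm_command --jaw '[0, 0, 0, 0, 0, 0, 0, 0, 0, 0]' --pt "-0.0005 -0.0015 0" --pt "-0.0005 -0.0015 0.01" --pt "-0.0005 -0.0015 0.02" --pt "-0.0005 -0.0015 0.028" --pt "-0.0005 -0.0015 0.032" --pt "-0.0005 -0.0015 0.036" --pt "-0.0005 -0.0015 0.04" --pt "-0.0005 -0.0015 0.044" --pt "-0.0005 -0.0015 0.0485" --pt "-0.0005 -0.0015 0.0485" --yaw '[0.007, 0.007, 0.007, 0.007, 0.007, 0.007, 0.007, 0.007, 0.007, 0.007]'

```text
clock: 36.47
tcp_pos: [0.5598, 0.1096, 0.0868]
ee_rot: [[0.169, 0.986, -0.001], [0.986, -0.169, -0.0], [-0.001, -0.001, -1.0]]
ft_force: [-0.3, -0.3, -1.9]
width: 0.0227
grasp_force: 59.1
```

Run:
```python
from h import *
s=st();p=(.5474,.0318,-9.65);goto([*plat(p,.126,.08),s['tcp_pos'][2]])
```

```text
t 36.47 tcp [0.5598 0.1096 0.0868] xax [ 0.169  0.986 -0.001] w 0.0227 gf 59.1 F [-0.3 -0.3 -1.9]
dp [0.0014, 0.1268, -0.0002] yaw -0.0 (a=80.3) q1,q7 [-0.57 -0.27]
```

Emit:
arm_command --jaw '[0, 0, 0, 0, 0, 0, 0, 0, 0, 0]' --pt "0.001 0.015 -0.0015" --pt "0.001 0.03 -0.0015" --pt "0.001 0.045 -0.0015" --pt "0.001 0.06 -0.0015" --pt "0.001 0.075 -0.0015" --pt "0.001 0.09 -0.0015" --pt "0.001 0.105 -0.0015" --pt "0.001 0.118 -0.0015" --pt "0.001 0.126 -0.0015" --pt "0.001 0.126 -0.0015" --yaw '[0, 0, 0, 0, 0, 0, 0, 0, 0, 0]'

```text
clock: 37.3
tcp_pos: [0.6866, 0.0886, 0.0895]
ee_rot: [[0.17, 0.985, 0.002], [0.985, -0.17, -0.001], [-0.0, 0.002, -1.0]]
ft_force: [0.5, 0.9, -0.4]
width: 0.0228
grasp_force: 59.1
```

Emit:
arm_command --jaw '[0, 0, 0, 0, 0, 0, 0, 0, 0, 0]' --pt "0 0 0" --pt "0 0 0" --pt "0 0 0" --pt "0 0 0" --pt "0 0 0" --pt "0 0 0" --pt "0 0 0" --pt "0 0 0" --pt "0 0 0" --pt "0 0 0" --yaw '[0, -0.12, -0.24, -0.36, -0.48, -0.6, -0.72, -0.84, -0.96, -1.08]'

```text
clock: 38.13
tcp_pos: [0.6834, 0.0897, 0.0892]
ee_rot: [[-0.794, 0.609, -0.001], [0.609, 0.794, -0.0], [0.001, -0.001, -1.0]]
ft_force: [1.1, 0.4, -1.3]
width: 0.0226
grasp_force: 59.1
```

Run:
```python
from h import *
s=st();p=(.5474,.0318,-9.65);goto([*plat(p,.126,.08),s['tcp_pos'][2]],170.35);print(s['q'][6])
```

```text
t 38.13 tcp [0.6834 0.0897 0.0892] xax [-0.794  0.609  0.001] w 0.0226 gf 59.1 F [ 1.1  0.4 -1.3]
dp [-0.0014, 0.0008, -0.0] yaw -0.486 (a=142.5) q1,q7 [-0.28  0.78]
0.7847479045948207
```

Emit:
arm_command --jaw '[0, 0, 0, 0, 0, 0, 0, 0.5, 0.5, 0.5]' --pt "0 0 0" --pt "0 0 0" --pt "0 0 0" --pt "0 0 0" --pt "0 0 0.001" --pt "0 0 0.002" --pt "0 0 0.002" --pt "0 0 0.002" --pt "0 0 0.002" --pt "0 0 0.002" --yaw '[-0.12, -0.24, -0.36, -0.486, -0.486, -0.486, -0.486, -0.486, -0.486, -0.486]'

```text
clock: 38.97
tcp_pos: [0.6851, 0.0895, 0.0877]
ee_rot: [[-0.985, 0.174, 0.001], [0.174, 0.985, -0.0], [-0.001, 0.0, -1.0]]
ft_force: [0.7, -0.2, -0.5]
width: 0.0429
grasp_force: 0.0
```

Emit:
arm_command --jaw '[0.5, 0.5, 0.5, 0.5, 0.5, 0.5, 0.5, 0.5, 0.5, 0.5]' --pt "0 0 -0.01" --pt "0 0 -0.03" --pt "0 0 -0.06" --pt "0 0 -0.1" --pt "0.02 -0.03 -0.12" --pt "0.04 -0.06 -0.15" --pt "0.06 -0.08 -0.17" --pt "0.06 -0.08 -0.17" --pt "0.06 -0.08 -0.17" --pt "0.06 -0.08 -0.17" --yaw '[0, 0, 0, 0, 0, 0, 0, 0, 0, 0]'

```text
clock: 39.8
tcp_pos: [0.6121, 0.0218, 0.2581]
ee_rot: [[-0.985, 0.174, 0.002], [0.174, 0.985, 0.001], [-0.001, 0.001, -1.0]]
ft_force: [-0.2, 0.1, -1.3]
width: 0.0429
grasp_force: 0.0
```

Run:
```python
from h import *
p=(.5474,.0318,-9.65)
s=st();c=grab('wrist');t=grab('top')
for n,k in [('small',0),('medium',1),('large',2)]:
    print(n,'expect',plat(p,.126,(k-1)*.08))
    for cam,cc in (('wrist',c),('top',t)):
        for r in tip_of(f'post_{n}_center',cam)[:3]: print('  ',cam,round(r['confidence'],2),np.round(r['xy']),at_z(cc,r['xy'],.0925).round(4))
for n in ('small','medium','large'):
    for r in tip_of(f'collar_{n}_center','top')[:3]: print(n,round(r['confidence'],2),np.round(r['xy']),at_z(t,r['xy'],.015).round(4))
cv2.imwrite('pics/set.png',cv2.resize(c['frame'][150:400,150:490],None,fx=2.3,fy=2.3,interpolation=cv2.INTER_CUBIC))
```

```text
t 39.8 tcp [0.6121 0.0218 0.2581] xax [-0.985  0.174 -0.001] w 0.0429 gf 0.0 F [-0.2  0.1 -1.3]
small expect [ 0.6582 -0.0682]
   wrist 0.75 [246. 236.] [ 0.6615 -0.0674  0.0925]
   top 0.42 [332. 176.] [ 0.6544 -0.0554  0.0925]
medium expect [0.6716 0.0107]
   wrist 0.97 [591.  49.] [0.4889 0.4091 0.0925]
   wrist 0.68 [316. 236.] [0.6741 0.0106 0.0925]
   wrist 0.65 [598.  91.] [0.5455 0.4162 0.0925]
   top 0.66 [406. 236.] [ 0.4486 -0.2972  0.0925]
   top 0.42 [168. 234.] [0.4663 0.4827 0.0925]
   top 0.4 [172. 214.] [0.5312 0.4751 0.0925]
large expect [0.685  0.0895]
   wrist 0.84 [387. 234.] [0.6859 0.0888 0.0925]
   wrist 0.45 [386. 226.] [0.6769 0.0878 0.0925]
small 0.68 [392. 215.] [ 0.5314 -0.2654  0.015 ]
medium 0.63 [435. 219.] [ 0.5165 -0.4166  0.015 ]
large 0.75 [427. 262.] [ 0.3676 -0.3797  0.015 ]
large 0.73 [336. 172.] [ 0.6888 -0.0747  0.015 ]
large 0.66 [407. 238.] [ 0.4512 -0.3158  0.015 ]
```

View pics/set.png

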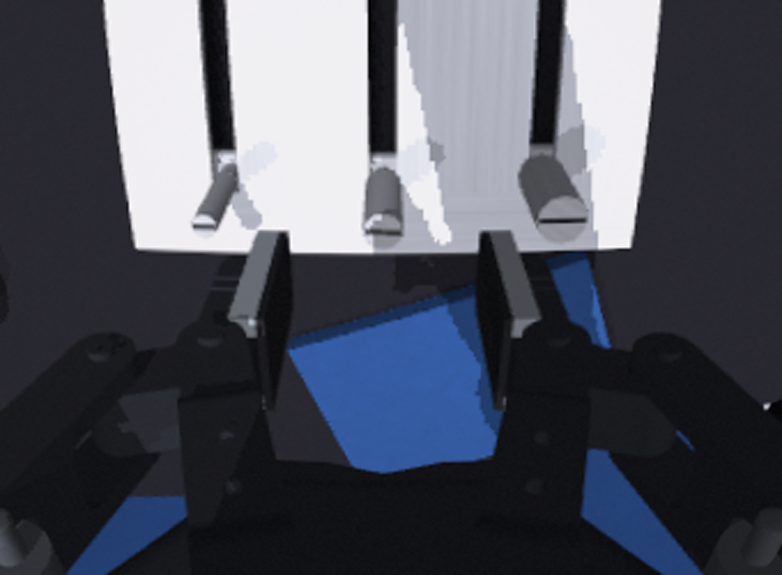

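All three posts stand at the slot ends with their lines crosswise, at crop (207,220), (383,225) and (562,213). The small collar has been knocked from about (.59,-.295) to (.53,-.265), so I measure each collar again from near. I go to the small one first.

Run:
```python
from h import *
goto([.5314,-.2654,.2],170.35)
```

```text
dp [0.0294, -0.2961, 0.057] yaw -0.006 (a=170.0) q1,q7 [-0.13  1.3 ]
```

Emit:
arm_command --jaw '[0.5, 0.5, 0.5, 0.5, 0.9, 0.9, 0.9, 0.9, 0.9, 0.9]' --pt "0.004 -0.037 0" --pt "0.008 -0.074 0" --pt "0.012 -0.111 0" --pt "0.016 -0.148 0" --pt "0.02 -0.185 0.02" --pt "0.024 -0.222 0.04" --pt "0.028 -0.259 0.057" --pt "0.0294 -0.296 0.057" --pt "0.0294 -0.296 0.057" --pt "0.0294 -0.296 0.057" --yaw '[0, 0, 0, 0, 0, 0, 0, 0, 0, 0]'

```text
clock: 41.18
tcp_pos: [0.5294, -0.2697, 0.2001]
ee_rot: [[-0.983, 0.182, -0.001], [0.182, 0.983, -0.002], [0.001, -0.002, -1.0]]
ft_force: [-0.1, -0.9, -0.0]
width: 0.077
grasp_force: 0.0
```

```bash
cat >> h.py <<'E'
def collars(cam='wrist'):
    c=grab(cam);st()
    for n in ('small','medium','large'):
        for r in tip_of(f'collar_{n}_center',cam)[:3]: print(n,'tip',round(r['confidence'],2),np.round(r['xy']),at_z(c,r['xy'],.015)[:2].round(4))
        for r in trace(f'collar_{n}_center',cam)[:3]:
            m=r['pixels'].astype(np.uint8);k=max(cv2.findContours(m,cv2.RETR_EXTERNAL,cv2.CHAIN_APPROX_NONE)[0],key=cv2.contourArea)
            W=np.array([at_z(c,p[0],.015)[:2] for p in k],np.float32);(cc,rr)=cv2.minEnclosingCircle(W)
            col=c['frame'][r['pixels']].mean(0).round()
            print('   trace',round(r['confidence'],2),np.round(r['rect']),'circ',np.round(cc,4),'d',round(2*rr,4),'bgr',col)
    return c
E
python3 - <<'E'
from h import *
c=collars()
E
```

```text
t 41.23 tcp [ 0.531  -0.2668  0.2003] xax [-0.984  0.177 -0.   ] w 0.0772 gf 0.0 F [ 0.1 -0.2 -0.1]
small tip 0.75 [326. 184.] [ 0.5403 -0.2625]
   trace 0.68 [544. 175. 185. 257.] circ [0.6053 0.0749] d 0.4806 bgr [167. 162. 162.]
   trace 0.65 [326. 186.  38.  41.] circ [ 0.5413 -0.2629] d 0.0481 bgr [127. 117. 115.]
   trace 0.56 [590.  92.  41.  40.] circ [0.467  0.1374] d 0.0974 bgr [20. 18. 18.]
medium tip 0.65 [189. 193.] [ 0.5209 -0.4213]
   trace 0.59 [188. 192.  44.  40.] circ [ 0.519  -0.4273] d 0.061 bgr [111. 103. 101.]
large tip 0.88 [259. 121.] [ 0.4584 -0.3197]
large tip 0.64 [196.  46.] [ 0.3595 -0.3722]
   trace 0.89 [256. 122.  51.  50.] circ [ 0.4568 -0.3245] d 0.0578 bgr [135. 125. 123.]
   trace 0.62 [196.  49.  51.  50.] circ [ 0.3614 -0.3733] d 0.0625 bgr [ 50. 108. 177.]
```

Emit:
arm_command --jaw '[0.9, 0.9, 0.9, 0.9, 0.9, 0, 0, 0, 0, 0]' --pt "-0.0085 0.0055 0.04" --pt "-0.0085 0.0055 0.08" --pt "-0.0085 0.0055 0.12" --pt "-0.0085 0.0055 0.16" --pt "-0.0085 0.0055 0.194" --pt "-0.0085 0.0055 0.194" --pt "-0.0085 0.0055 0.194" --pt "-0.0085 0.0055 0.194" --pt "-0.0085 0.0055 0.194" --pt "-0.0085 0.0055 0.194" --yaw '[0, 0, 0, 0, 0, 0, 0, 0, 0, 0]' --squeeze 25

```text
clock: 42.37
tcp_pos: [0.5434, -0.2625, 0.0095]
ee_rot: [[-0.985, 0.174, 0.006], [0.174, 0.985, -0.002], [-0.006, -0.001, -1.0]]
ft_force: [-0.4, -0.1, 0.4]
width: 0.0389
grasp_force: 25.4
```

Emit:
arm_command --jaw '[0, 0, 0, 0.8, 0.8, 0.8, 0.8, 0.8, 0.8, 0.8]' --pt "0 0 0" --pt "0 0 0" --pt "0 0 0" --pt "0 0 0" --pt "0 0 0" --pt "0 0 0" --pt "0 0 0" --pt "0 0 0" --pt "0 0 0" --pt "0 0 0" --yaw '[0, 0, 0, 0, 0, 0.12, 0.24, 0.36, 0.48, 0.6]'

```text
clock: 43.2
tcp_pos: [0.5403, -0.2612, 0.0059]
ee_rot: [[-0.71, 0.704, -0.001], [0.704, 0.71, 0.0], [0.001, -0.0, -1.0]]
ft_force: [-0.0, -0.3, 0.3]
width: 0.0681
grasp_force: 0.0
```

Run:
```python
from h import *
s=st();goto(s['tcp_pos'],80.35)
```

```text
t 43.2 tcp [ 0.5403 -0.2612  0.0059] xax [-0.71   0.704  0.001] w 0.0681 gf 0.0 F [-0.  -0.3  0.3]
dp [0.0, 0.0, 0.0] yaw 0.958 (a=135.3) q1,q7 [0.14 1.37]
```

Emit:
arm_command --jaw '[0.8, 0.8, 0.8, 0.8, 0.8, 0.8, 0.8, 0.8, 0, 0]' --pt "0 0 0" --pt "0 0 0" --pt "0 0 0" --pt "0 0 0" --pt "0 0 0" --pt "0 0 0" --pt "0 0 0" --pt "0 0 0" --pt "0 0 0" --pt "0 0 0" --yaw '[0.12, 0.24, 0.36, 0.48, 0.6, 0.72, 0.84, 0.958, 0.958, 0.958]' --squeeze 30

```text
clock: 44.03
tcp_pos: [0.5404, -0.2611, 0.0059]
ee_rot: [[0.158, 0.987, -0.001], [0.987, -0.158, -0.0], [-0.0, -0.001, -1.0]]
ft_force: [-0.6, -0.7, -0.2]
width: 0.0448
grasp_force: 0.0
```

Emit:
arm_command --jaw '[0, 0, 0, 0, 0, 0, 0, 0, 0, 0]' --pt "0 0 0" --pt "0 0 0" --pt "0 0 0" --pt "0 0 0" --pt "0 0 0" --pt "0 0 -0.04" --pt "0 0 -0.08" --pt "0 0 -0.12" --pt "0 0 -0.16" --pt "0 0 -0.18" --yaw '[0, 0, 0, 0, 0, 0, 0, 0, 0, 0]'

```text
clock: 44.87
tcp_pos: [0.5428, -0.2633, 0.1917]
ee_rot: [[0.162, 0.987, 0.007], [0.987, -0.162, -0.003], [-0.001, 0.008, -1.0]]
ft_force: [1.7, -1.4, 0.3]
width: 0.0394
grasp_force: 30.6
```

Run:
```python
from h import *
s=st();goto([.6585,-.0682,.185],80.35)
```

```text
t 44.87 tcp [ 0.5428 -0.2633  0.1917] xax [ 0.162  0.987 -0.001] w 0.0394 gf 30.6 F [ 1.7 -1.4  0.3]
dp [0.2113, 0.0825, 0.007] yaw 0.006 (a=80.7) q1,q7 [-0.15  0.44]
```

Emit:
arm_command --jaw '[0, 0, 0, 0, 0, 0, 0, 0, 0, 0]' --pt "0.035 0.014 0" --pt "0.07 0.028 0" --pt "0.105 0.042 0" --pt "0.14 0.056 0" --pt "0.175 0.07 0" --pt "0.21 0.0845 0" --pt "0.21 0.0845 0.01" --pt "0.21 0.0845 0.02" --pt "0.21 0.0845 0.02" --pt "0.21 0.0845 0.02" --yaw '[0, 0, 0, 0, 0, 0, 0, 0, 0, 0]'

```text
clock: 45.7
tcp_pos: [0.656, -0.0701, 0.165]
ee_rot: [[0.164, 0.986, -0.003], [0.986, -0.164, -0.001], [-0.002, -0.003, -1.0]]
ft_force: [-0.4, 0.0, -0.6]
width: 0.0393
grasp_force: 30.6
```

Run:
```python
from h import *
grab('wrist');grab('wrist');grab('wrist')
s=st();c=grab('wrist');cv2.imwrite('pics/c0.png',c['frame'])
goto([.6588,-.0685,.14],80.35)
for r in tip_of('post_small_center','wrist')[:2]: print('post',round(r['confidence'],2),np.round(r['xy']),at_z(c,r['xy'],.0925).round(4))
for r in trace('post_small_center','wrist')[:2]: print('posttr',round(r['confidence'],2),np.round(r['rect']))
for r in tip_of('collar_small_center','wrist')[:2]: print('col',round(r['confidence'],2),np.round(r['xy']),at_z(c,r['xy'],s['tcp_pos'][2]+.009).round(4))
print('posttop px',proj(c,[.6588,-.0685,.127]))
for r in tip_of('post_medium_center','wrist')[:2]: print('pm',round(r['confidence'],2),np.round(r['xy']),at_z(c,r['xy'],.0925).round(4))
for r in tip_of('post_large_center','wrist')[:2]: print('pl',round(r['confidence'],2),np.round(r['xy']),at_z(c,r['xy'],.0925).round(4))
```

```text
t 45.85 tcp [ 0.6575 -0.0704  0.1669] xax [ 0.165  0.986 -0.001] w 0.039 gf 30.6 F [-0.1 -0.3 -0.8]
dp [0.0016, 0.0008, 0.0271] yaw 0.003 (a=80.5) q1,q7 [-0.39  0.12]
post 0.83 [319. 210.] [ 0.6603 -0.0686  0.0925]
post 0.75 [161. 108.] [0.5572 0.0304 0.0925]
posttr 0.7 [317. 212.  24.  33.]
posttr 0.4 [211. 131. 325. 261.]
col 0.79 [314. 272.] [ 0.6568 -0.0703  0.1759]
posttop px [316.97483149 228.98392196]
pm 0.94 [320.  99.] [0.6743 0.0113 0.0925]
```

Emit:
arm_command --jaw '[0, 0, 0, 0, 0, 0, 0, 0, 0, 0]' --pt "0.0017 0.0012 0.01" --pt "0.0017 0.0012 0.02" --pt "0.0017 0.0012 0.026" --pt "0.0017 0.0012 0.029" --pt "0.0017 0.0012 0.032" --pt "0.0017 0.0012 0.035" --pt "0.0017 0.0012 0.038" --pt "0.0017 0.0012 0.041" --pt "0.0017 0.0012 0.041" --pt "0.0017 0.0012 0.041" --yaw '[0, 0, 0, 0, 0, 0, 0, 0, 0, 0]'

```text
clock: 46.98
tcp_pos: [0.6594, -0.0663, 0.1252]
ee_rot: [[0.161, 0.987, -0.0], [0.987, -0.161, 0.0], [-0.0, -0.0, -1.0]]
ft_force: [0.1, -0.7, -0.9]
width: 0.0395
grasp_force: 30.6
```

Run:
```python
from h import *
s=st();goto([.6592,-.0686,.081],80.35)
```

```text
t 46.98 tcp [ 0.6594 -0.0663  0.1252] xax [ 0.161  0.987 -0.   ] w 0.0395 gf 30.6 F [ 0.1 -0.7 -0.9]
dp [-0.0023, 0.0002, 0.0442] yaw 0.006 (a=80.7) q1,q7 [-0.38  0.13]
```

Emit:
arm_command --jaw '[0, 0, 0, 0, 0, 0, 0, 0, 0, 0]' --pt "-0.001 0 0.005" --pt "-0.001 0 0.01" --pt "-0.001 0 0.016" --pt "-0.001 0 0.022" --pt "-0.001 0 0.028" --pt "-0.001 0 0.033" --pt "-0.001 0 0.038" --pt "-0.001 0 0.042" --pt "-0.001 0 0.0435" --pt "-0.001 0 0.0435" --yaw '[0, 0, 0, 0, 0, 0, 0, 0, 0, 0]'

```text
clock: 47.82
tcp_pos: [0.6592, -0.0674, 0.0816]
ee_rot: [[0.161, 0.987, -0.0], [0.987, -0.161, -0.0], [-0.0, -0.0, -1.0]]
ft_force: [-0.2, 0.4, -0.2]
width: 0.0391
grasp_force: 30.6
```

Emit:
arm_command --jaw '[0.65, 0.65, 0.65, 0.65, 0.65, 0.65, 0.65, 0.65, 0.65, 0.65]' --pt "0 0 0" --pt "0 0 0" --pt "0 0 0" --pt "0 0 -0.03" --pt "0 0 -0.06" --pt "0 0 -0.09" --pt "0 0 -0.12" --pt "0 0 -0.12" --pt "0 0 -0.12" --pt "0 0 -0.12" --yaw '[0, 0, 0, 0, 0, 0, 0, 0, 0, 0]'

```text
clock: 48.65
tcp_pos: [0.659, -0.0672, 0.2017]
ee_rot: [[0.161, 0.987, -0.0], [0.987, -0.161, 0.0], [0.0, -0.0, -1.0]]
ft_force: [-0.6, -0.3, -0.5]
width: 0.0554
grasp_force: 0.0
```

Run:
```python
from h import *
s=st();c=grab('wrist');cv2.imwrite('pics/c0b.png',c['frame'])
for r in tip_of('collar_small_center','wrist')[:2]: print('col',round(r['confidence'],2),np.round(r['xy']),at_z(c,r['xy'],.09).round(4))
for r in tip_of('post_small_center','wrist')[:2]: print('post',round(r['confidence'],2),np.round(r['xy']),at_z(c,r['xy'],.0925).round(4))
for r in trace('collar_small_center','wrist')[:2]: print(np.round(r['rect']))
t=grab('top')
for n in ('medium','large'):
    for r in tip_of(f'collar_{n}_center','top')[:3]: print(n,round(r['confidence'],2),np.round(r['xy']),at_z(t,r['xy'],.015).round(4))
goto([.52,-.424,.2],170.35)
```

```text
t 48.65 tcp [ 0.659  -0.0672  0.2017] xax [0.161 0.987 0.   ] w 0.0554 gf 0.0 F [-0.6 -0.3 -0.5]
col 0.97 [318. 198.] [ 0.6612 -0.0684  0.09  ]
post 0.89 [318. 203.] [ 0.66   -0.0721  0.0925]
[317. 199.  48.  54.]
medium 0.68 [434. 221.] [ 0.5075 -0.4126  0.015 ]
large 0.72 [407. 236.] [ 0.4585 -0.3144  0.015 ]
large 0.47 [424. 263.] [ 0.365  -0.3693  0.015 ]
dp [-0.3745, -0.0794, 0.001] yaw -1.564 (a=80.7) q1,q7 [-0.4  0.1]
```

Emit:
arm_command --jaw '[0.65, 0.65, 0.65, 0.65, 0.65, 0.9, 0.9, 0.9, 0.9, 0.9]' --pt "-0.0375 -0.008 0" --pt "-0.075 -0.016 0" --pt "-0.1125 -0.024 0" --pt "-0.15 -0.032 0" --pt "-0.1875 -0.04 0" --pt "-0.225 -0.048 0" --pt "-0.2625 -0.056 0" --pt "-0.3 -0.064 0" --pt "-0.3375 -0.072 0" --pt "-0.3745 -0.079 0" --yaw '[0, 0, 0, 0, 0, 0, 0, 0, 0, 0]'

```text
clock: 49.83
tcp_pos: [0.5197, -0.4258, 0.2015]
ee_rot: [[0.161, 0.987, -0.0], [0.987, -0.161, 0.0], [0.0, -0.001, -1.0]]
ft_force: [0.8, 0.1, 0.5]
width: 0.077
grasp_force: 0.0
```

Run:
```python
from h import *
grab('top');grab('top');grab('top');grab('top')
c=collars();s=state();print(np.round(s['q'],2))
```

```text
t 50.08 tcp [ 0.5207 -0.4241  0.2013] xax [0.162 0.987 0.001] w 0.0769 gf 0.0 F [ 0.6  0.3 -0.9]
medium tip 0.88 [318. 176.] [ 0.5209 -0.4275]
   trace 0.92 [318. 176.  41.  45.] circ [ 0.5177 -0.4274] d 0.0506 bgr [236. 233. 233.]
large tip 0.89 [173. 153.] [ 0.3618 -0.3705]
large tip 0.83 [247.  90.] [ 0.4632 -0.3211]
   trace 0.76 [172. 155.  48.  50.] circ [ 0.3609 -0.3736] d 0.0653 bgr [149. 210. 248.]
   trace 0.65 [244.  93.  50.  50.] circ [ 0.4563 -0.3223] d 0.0576 bgr [229. 226. 225.]
[ 0.13  0.52  0.67  1.59 -0.34  1.15  0.72]
```

Emit:
arm_command --jaw '[0.9, 0.9, 0.9, 0.9, 0.9, 0, 0, 0, 0, 0]' --pt "-0.003 0 0.04" --pt "-0.003 0 0.08" --pt "-0.003 0 0.12" --pt "-0.003 0 0.16" --pt "-0.003 0 0.195" --pt "-0.003 0 0.195" --pt "-0.003 0 0.195" --pt "-0.003 0 0.195" --pt "-0.003 0 0.195" --pt "-0.003 0 0.195" --yaw '[0, 0, 0, 0, 0, 0, 0, 0, 0, 0]' --squeeze 25

```text
clock: 51.22
tcp_pos: [0.5225, -0.429, 0.0103]
ee_rot: [[0.161, 0.987, 0.005], [0.987, -0.161, -0.004], [-0.003, 0.005, -1.0]]
ft_force: [0.2, 0.5, -0.3]
width: 0.0445
grasp_force: 29.2
```

Emit:
arm_command --jaw '[0, 0, 0, 0.85, 0.85, 0.85, 0.85, 0.85, 0.85, 0.85]' --pt "0 0 0" --pt "0 0 0" --pt "0 0 0" --pt "0 0 0" --pt "0 0 0" --pt "0 0 0" --pt "0 0 0" --pt "0 0 0" --pt "0 0 0" --pt "0 0 0" --yaw '[0, 0, 0, 0, 0, -0.12, -0.24, -0.36, -0.48, -0.6]'

```text
clock: 52.05
tcp_pos: [0.5202, -0.4271, 0.0066]
ee_rot: [[-0.429, 0.903, -0.0], [0.903, 0.429, 0.0], [0.0, -0.0, -1.0]]
ft_force: [-0.3, 0.2, -0.0]
width: 0.0725
grasp_force: 0.0
```

Run:
```python
from h import *
s=st();goto(s['tcp_pos'],170.35)
```

```text
t 52.05 tcp [ 0.5202 -0.4271  0.0066] xax [-0.429  0.903  0.   ] w 0.0725 gf 0.0 F [-0.3  0.2 -0. ]
dp [0.0, 0.0, 0.0] yaw -0.958 (a=115.4) q1,q7 [0.33 1.34]
```

Emit:
arm_command --jaw '[0.85, 0.85, 0.85, 0.85, 0.85, 0.85, 0.85, 0.85, 0, 0]' --pt "0 0 0" --pt "0 0 0" --pt "0 0 0" --pt "0 0 0" --pt "0 0 0" --pt "0 0 0" --pt "0 0 0" --pt "0 0 0" --pt "0 0 0" --pt "0 0 0" --yaw '[-0.12, -0.24, -0.36, -0.48, -0.6, -0.72, -0.84, -0.958, -0.958, -0.958]' --squeeze 30

```text
clock: 52.88
tcp_pos: [0.5201, -0.4273, 0.0066]
ee_rot: [[-0.984, 0.177, -0.0], [0.177, 0.984, 0.0], [0.0, 0.0, -1.0]]
ft_force: [0.5, 0.5, 0.7]
width: 0.0496
grasp_force: 0.0
```

Emit:
arm_command --jaw '[0, 0, 0, 0, 0, 0, 0, 0, 0, 0]' --pt "0 0 0" --pt "0 0 0" --pt "0 0 0" --pt "0 0 0" --pt "0 0 0" --pt "0 0 -0.04" --pt "0 0 -0.08" --pt "0 0 -0.12" --pt "0 0 -0.16" --pt "0 0 -0.18" --yaw '[0, 0, 0, 0, 0, 0, 0, 0, 0, 0]'

```text
clock: 53.72
tcp_pos: [0.5226, -0.4287, 0.1927]
ee_rot: [[-0.985, 0.174, 0.007], [0.174, 0.985, -0.005], [-0.007, -0.003, -1.0]]
ft_force: [0.2, -0.5, 1.2]
width: 0.0453
grasp_force: 31.2
```

Run:
```python
from h import *
grab('top');grab('top');grab('top');grab('top')
s=st();goto([.6725,.0110,.165],170.35)
```

```text
t 53.92 tcp [ 0.5205 -0.4267  0.1869] xax [-0.985  0.174 -0.   ] w 0.0456 gf 31.2 F [ 0.   0.6 -1.6]
dp [-0.0736, 0.4575, 0.022] yaw -0.006 (a=170.0) q1,q7 [0.46 2.11]
```

Emit:
arm_command --jaw '[0, 0, 0, 0, 0, 0, 0, 0, 0, 0]' --pt "-0.006 0.038 0" --pt "-0.012 0.076 0" --pt "-0.018 0.114 0" --pt "-0.024 0.152 0" --pt "-0.03 0.19 0" --pt "-0.036 0.228 0" --pt "-0.042 0.266 0" --pt "-0.049 0.304 0" --pt "-0.055 0.342 0" --pt "-0.061 0.38 0" --yaw '[0, 0, 0, 0, 0, 0, 0, 0, 0, 0]'

```text
clock: 54.75
tcp_pos: [0.6446, -0.0612, 0.1832]
ee_rot: [[-0.985, 0.174, -0.006], [0.174, 0.985, 0.0], [0.006, -0.001, -1.0]]
ft_force: [0.4, -0.4, -0.3]
width: 0.0453
grasp_force: 31.2
```

Emit:
arm_command --jaw '[0, 0, 0, 0, 0, 0, 0, 0, 0, 0]' --pt "-0.006 0.035 0" --pt "-0.012 0.07 0" --pt "-0.0125 0.0775 0.01" --pt "-0.0125 0.0775 0.02" --pt "-0.0125 0.0775 0.02" --pt "-0.0125 0.0775 0.02" --pt "-0.0125 0.0775 0.02" --pt "-0.0125 0.0775 0.02" --pt "-0.0125 0.0775 0.02" --pt "-0.0125 0.0775 0.02" --yaw '[0, 0, 0, 0, 0, 0, 0, 0, 0, 0]'

```text
clock: 55.58
tcp_pos: [0.6727, 0.0094, 0.1675]
ee_rot: [[-0.984, 0.176, 0.001], [0.176, 0.984, -0.0], [-0.001, 0.0, -1.0]]
ft_force: [0.5, 0.9, -0.5]
width: 0.0457
grasp_force: 31.2
```

```bash
cat >> h.py <<'E'
def fitlook(n,exp):
    grab('top');s=st();c=grab('wrist')
    for r in tip_of(f'post_{n}_center','wrist')[:3]: print('post',round(r['confidence'],2),np.round(r['xy']),at_z(c,r['xy'],.0925).round(4))
    for r in trace(f'post_{n}_center','wrist')[:2]: print('posttr',round(r['confidence'],2),np.round(r['rect']))
    for r in tip_of(f'collar_{n}_center','wrist')[:2]: print('col',round(r['confidence'],2),np.round(r['xy']),at_z(c,r['xy'],s['tcp_pos'][2]+.009).round(4))
    print('exp px top,centre',proj(c,[*exp,.127]).round(1),proj(c,[*exp,.0925]).round(1));goto([*exp,.125])
E
python3 - <<'E'
from h import *
fitlook('medium',(.672,.0110))
E
```

```text
t 55.63 tcp [0.6726 0.0098 0.1675] xax [-0.985  0.175 -0.001] w 0.0454 gf 31.2 F [-0.2  0.9 -0.1]
post 0.9 [625.  10.] [0.5117 0.3665 0.0925]
post 0.83 [318. 210.] [0.6715 0.0105 0.0925]
post 0.72 [318. 126.] [0.6099 0.0215 0.0925]
posttr 0.82 [629.  52.  21.  13.]
posttr 0.62 [626.   9.  28.  18.]
col 0.81 [316. 271.] [0.6719 0.0091 0.1765]
exp px top,centre [319.  230.2] [318.6 211.1]
dp [0.0005, 0.0002, 0.0421] yaw -0.0 (a=170.0) q1,q7 [-0.13  1.35]
```

Emit:
arm_command --jaw '[0, 0, 0, 0, 0, 0, 0, 0, 0, 0]' --pt "0.001 0.0008 0.01" --pt "0.001 0.0008 0.02" --pt "0.001 0.0008 0.026" --pt "0.001 0.0008 0.029" --pt "0.001 0.0008 0.032" --pt "0.001 0.0008 0.035" --pt "0.001 0.0008 0.038" --pt "0.001 0.0008 0.041" --pt "0.001 0.0008 0.041" --pt "0.001 0.0008 0.041" --yaw '[0, 0, 0, 0, 0, 0, 0, 0, 0, 0]'

```text
clock: 56.67
tcp_pos: [0.6714, 0.0116, 0.1256]
ee_rot: [[-0.985, 0.174, -0.0], [0.174, 0.985, 0.0], [0.0, -0.0, -1.0]]
ft_force: [-0.2, 0.7, -2.0]
width: 0.0454
grasp_force: 31.2
```

Run:
```python
from h import *
s=st();goto([.6717,.0108,.082])
```

```text
t 56.67 tcp [0.6714 0.0116 0.1256] xax [-0.985  0.174  0.   ] w 0.0454 gf 31.2 F [-0.2  0.7 -2. ]
dp [-0.0004, -0.0007, 0.0436] yaw -0.0 (a=170.0) q1,q7 [-0.13  1.35]
```

Emit:
arm_command --jaw '[0, 0, 0, 0, 0, 0, 0, 0, 0, 0]' --pt "0 0 0.005" --pt "0 0 0.01" --pt "0 0 0.016" --pt "0 0 0.022" --pt "0 0 0.028" --pt "0 0 0.033" --pt "0 0 0.038" --pt "0 0 0.042" --pt "0 0 0.0435" --pt "0 0 0.0435" --yaw '[0, 0, 0, 0, 0, 0, 0, 0, 0, 0]'

```text
clock: 57.5
tcp_pos: [0.6715, 0.0115, 0.0822]
ee_rot: [[-0.985, 0.174, -0.0], [0.174, 0.985, -0.0], [0.0, -0.0, -1.0]]
ft_force: [-0.4, -0.2, -0.1]
width: 0.0452
grasp_force: 31.2
```

Emit:
arm_command --jaw '[0.68, 0.68, 0.68, 0.68, 0.68, 0.68, 0.68, 0.68, 0.68, 0.68]' --pt "0 0 0" --pt "0 0 0" --pt "0 0 0" --pt "0 0 -0.03" --pt "0 0 -0.06" --pt "0 0 -0.09" --pt "0 0 -0.12" --pt "0 0 -0.12" --pt "0 0 -0.12" --pt "0 0 -0.12" --yaw '[0, 0, 0, 0, 0, 0, 0, 0, 0, 0]'

```text
clock: 58.33
tcp_pos: [0.6713, 0.0116, 0.2022]
ee_rot: [[-0.985, 0.174, -0.0], [0.174, 0.985, 0.0], [0.0, 0.0, -1.0]]
ft_force: [-0.2, 0.3, -0.7]
width: 0.0585
grasp_force: 0.0
```

Run:
```python
from h import *
s=st();c=grab('wrist')
for n in ('medium','small'):
    for r in tip_of(f'collar_{n}_center','wrist')[:2]: print(n,'col',round(r['confidence'],2),np.round(r['xy']),at_z(c,r['xy'],.09).round(4))
    for r in tip_of(f'post_{n}_center','wrist')[:2]: print('post',round(r['confidence'],2),np.round(r['xy']),at_z(c,r['xy'],.0925).round(4))
t=grab('top')
for r in tip_of('collar_large_center','top')[:3]: print(round(r['confidence'],2),np.round(r['xy']),at_z(t,r['xy'],.015).round(4))
goto([.458,-.321,.2])
```

```text
t 58.33 tcp [0.6713 0.0116 0.2022] xax [-0.985  0.174  0.   ] w 0.0585 gf 0.0 F [-0.2  0.3 -0.7]
medium col 0.84 [316. 200.] [0.6744 0.0101 0.09  ]
post 0.97 [625.   4.] [0.4887 0.4259 0.0925]
post 0.89 [625.  55.] [0.5567 0.405  0.0925]
small col 0.88 [227. 198.] [ 0.6585 -0.0677  0.09  ]
post 0.64 [225. 200.] [ 0.6597 -0.0692  0.0925]
post 0.46 [312.  52.] [0.551  0.0288 0.0925]
0.65 [427. 263.] [ 0.3645 -0.3785  0.015 ]
0.62 [410. 236.] [ 0.4566 -0.3264  0.015 ]
dp [0.1518, -0.3645, 0.0015] yaw -0.0 (a=170.0) q1,q7 [-0.14  1.34]
```

Now the large grey collar, not the orange one at (.36,-.375).

Emit:
arm_command --jaw '[0.68, 0.68, 0.68, 0.68, 0.68, 0.95, 0.95, 0.95, 0.95, 0.95]' --pt "0.015 -0.0365 0" --pt "0.03 -0.073 0" --pt "0.0455 -0.1095 0" --pt "0.0605 -0.146 0" --pt "0.076 -0.182 0" --pt "0.091 -0.2185 0" --pt "0.106 -0.255 0" --pt "0.1215 -0.2915 0" --pt "0.1365 -0.328 0" --pt "0.152 -0.3645 0" --yaw '[0, 0, 0, 0, 0, 0, 0, 0, 0, 0]'

```text
clock: 59.52
tcp_pos: [0.4572, -0.3223, 0.2023]
ee_rot: [[-0.985, 0.174, 0.0], [0.174, 0.985, -0.0], [-0.0, 0.0, -1.0]]
ft_force: [0.2, -0.2, 0.2]
width: 0.0814
grasp_force: 0.0
```

Run:
```python
from h import *
grab('top');grab('top');grab('top');grab('top')
c=collars();s=state();print(np.round(s['q'],2))
```

```text
t 59.77 tcp [ 0.4584 -0.3208  0.2021] xax [-0.985  0.175 -0.   ] w 0.0809 gf 0.0 F [ 0.2 -0.4 -0.2]
small tip 0.8 [537. 306.] [0.7367 0.0037]
   trace 0.77 [536. 311.  32.  35.] circ [7.466e-01 2.000e-04] d 0.1023 bgr [115. 106. 105.]
medium tip 0.72 [574. 302.] [0.7647 0.1055]
   trace 0.8 [576. 300.  31.  34.] circ [0.7635 0.1015] d 0.1157 bgr [105.  97.  96.]
large tip 0.77 [254.  98.] [ 0.3607 -0.3731]
large tip 0.59 [320. 177.] [ 0.4592 -0.3199]
   trace 0.78 [255.  98.  51.  53.] circ [ 0.3632 -0.373 ] d 0.057 bgr [ 76. 158. 226.]
   trace 0.68 [320. 178.  46.  49.] circ [ 0.4589 -0.3214] d 0.0585 bgr [159. 147. 145.]
[ 0.32  0.24  0.25  1.86 -0.07  1.05  1.99]
```

Emit:
arm_command --jaw '[0.95, 0.95, 0.95, 0.95, 0.95, 0, 0, 0, 0, 0]' --pt "0 0 0.04" --pt "0 0 0.08" --pt "0 0 0.12" --pt "0 0 0.16" --pt "0 0 0.1955" --pt "0 0 0.1955" --pt "0 0 0.1955" --pt "0 0 0.1955" --pt "0 0 0.1955" --pt "0 0 0.1955" --yaw '[0, 0, 0, 0, 0, 0, 0, 0, 0, 0]' --squeeze 25

```text
clock: 60.9
tcp_pos: [0.4609, -0.3224, 0.0098]
ee_rot: [[-0.985, 0.174, 0.005], [0.174, 0.985, -0.003], [-0.006, -0.002, -1.0]]
ft_force: [0.7, -0.6, -0.5]
width: 0.0509
grasp_force: 26.9
```

Emit:
arm_command --jaw '[0, 0, 0, 0.9, 0.9, 0.9, 0.9, 0.9, 0.9, 0.9]' --pt "0 0 0" --pt "0 0 0" --pt "0 0 0" --pt "0 0 0" --pt "0 0 0" --pt "0 0 0" --pt "0 0 0" --pt "0 0 0" --pt "0 0 0" --pt "0 0 0" --yaw '[0, 0, 0, 0, 0, 0.12, 0.24, 0.36, 0.48, 0.6]'

```text
clock: 61.73
tcp_pos: [0.4585, -0.3209, 0.0068]
ee_rot: [[-0.71, 0.704, 0.0], [0.704, 0.71, 0.0], [0.0, 0.0, -1.0]]
ft_force: [0.2, -0.5, 0.1]
width: 0.0768
grasp_force: 0.0
```

Run:
```python
from h import *
s=st();goto(s['tcp_pos'],80.35)
```

```text
t 61.73 tcp [ 0.4585 -0.3209  0.0068] xax [-0.71   0.704  0.   ] w 0.0768 gf 0.0 F [ 0.2 -0.5  0.1]
dp [0.0, 0.0, 0.0] yaw 0.959 (a=135.3) q1,q7 [0.25 1.56]
```

Emit:
arm_command --jaw '[0.9, 0.9, 0.9, 0.9, 0.9, 0.9, 0.9, 0.9, 0, 0]' --pt "0 0 0" --pt "0 0 0" --pt "0 0 0" --pt "0 0 0" --pt "0 0 0" --pt "0 0 0" --pt "0 0 0" --pt "0 0 0" --pt "0 0 0" --pt "0 0 0" --yaw '[0.12, 0.24, 0.36, 0.48, 0.6, 0.72, 0.84, 0.958, 0.958, 0.958]' --squeeze 30

```text
clock: 62.57
tcp_pos: [0.4585, -0.3208, 0.0067]
ee_rot: [[0.158, 0.987, -0.0], [0.987, -0.158, -0.0], [-0.0, -0.0, -1.0]]
ft_force: [0.3, 0.2, -0.0]
width: 0.0541
grasp_force: 0.0
```

Emit:
arm_command --jaw '[0, 0, 0, 0, 0, 0, 0, 0, 0, 0]' --pt "0 0 0" --pt "0 0 0" --pt "0 0 0" --pt "0 0 0" --pt "0 0 0" --pt "0 0 -0.04" --pt "0 0 -0.08" --pt "0 0 -0.12" --pt "0 0 -0.16" --pt "0 0 -0.18" --yaw '[0, 0, 0, 0, 0, 0, 0, 0, 0, 0]'

```text
clock: 63.4
tcp_pos: [0.4598, -0.3228, 0.1913]
ee_rot: [[0.162, 0.987, 0.006], [0.987, -0.162, -0.003], [-0.002, 0.006, -1.0]]
ft_force: [0.6, -0.3, -0.1]
width: 0.0509
grasp_force: 32.0
```

Run:
```python
from h import *
grab('top');grab('top');grab('top');grab('top')
s=st();goto([.6852,.0894,.187],80.35)
```

```text
t 63.6 tcp [ 0.4581 -0.3205  0.1865] xax [0.161 0.987 0.001] w 0.0509 gf 32.0 F [ 0.6  0.8 -1.4]
dp [0.4411, 0.1581, -0.0001] yaw 0.007 (a=80.7) q1,q7 [-0.1  0.6]
```

Emit:
arm_command --jaw '[0, 0, 0, 0, 0, 0, 0, 0, 0, 0]' --pt "0.036 0.013 0" --pt "0.072 0.026 0" --pt "0.108 0.039 0" --pt "0.144 0.052 0" --pt "0.18 0.065 0" --pt "0.216 0.078 0" --pt "0.252 0.09 0" --pt "0.288 0.103 0" --pt "0.324 0.116 0" --pt "0.36 0.129 0" --yaw '[0, 0, 0, 0, 0, 0, 0, 0, 0, 0]'

```text
clock: 64.43
tcp_pos: [0.6421, 0.0154, 0.1831]
ee_rot: [[0.161, 0.987, -0.006], [0.987, -0.161, -0.0], [-0.001, -0.006, -1.0]]
ft_force: [0.7, -0.8, -1.1]
width: 0.0509
grasp_force: 32.0
```

Emit:
arm_command --jaw '[0, 0, 0, 0, 0, 0, 0, 0, 0, 0]' --pt "0.035 0.012 0" --pt "0.07 0.025 0" --pt "0.081 0.029 0.01" --pt "0.081 0.029 0.02" --pt "0.081 0.029 0.02" --pt "0.081 0.029 0.02" --pt "0.081 0.029 0.02" --pt "0.081 0.029 0.02" --pt "0.081 0.029 0.02" --pt "0.081 0.029 0.02" --yaw '[0, 0, 0, 0, 0, 0, 0, 0, 0, 0]'

```text
clock: 65.27
tcp_pos: [0.6857, 0.0876, 0.1676]
ee_rot: [[0.163, 0.987, 0.001], [0.987, -0.163, 0.0], [0.0, 0.001, -1.0]]
ft_force: [-0.2, 0.5, -0.4]
width: 0.0507
grasp_force: 32.0
```

Run:
```python
from h import *
fitlook('large',(.6853,.0894))
```

```text
t 65.32 tcp [0.6857 0.0881 0.1676] xax [0.162 0.987 0.001] w 0.0507 gf 32.0 F [ 0.7  0.9 -0.7]
post 0.7 [313. 215.] [0.6835 0.0863 0.0925]
posttr 0.88 [312. 208.  29.  26.]
col 0.88 [321. 272.] [0.6883 0.0875 0.1766]
exp px top,centre [314.5 229.8] [314.7 210.9]
dp [0.0004, -0.0003, 0.0421] yaw -0.0 (a=80.7) q1,q7 [-0.59 -0.11]
```

Emit:
arm_command --jaw '[0, 0, 0, 0, 0, 0, 0, 0, 0, 0]' --pt "0.0005 -0.0008 0.01" --pt "0.0005 -0.0008 0.02" --pt "0.0005 -0.0008 0.026" --pt "0.0005 -0.0008 0.029" --pt "0.0005 -0.0008 0.032" --pt "0.0005 -0.0008 0.035" --pt "0.0005 -0.0008 0.038" --pt "0.0005 -0.0008 0.041" --pt "0.0005 -0.0008 0.041" --pt "0.0005 -0.0008 0.041" --yaw '[0, 0, 0, 0, 0, 0, 0, 0, 0, 0]'

```text
clock: 66.35
tcp_pos: [0.6848, 0.0894, 0.1257]
ee_rot: [[0.161, 0.987, -0.0], [0.987, -0.161, -0.0], [-0.0, -0.0, -1.0]]
ft_force: [-0.2, -0.7, -0.4]
width: 0.0511
grasp_force: 32.0
```

Run:
```python
from h import *
s=st();goto([.685,.0893,.082])
```

```text
t 66.35 tcp [0.6848 0.0894 0.1257] xax [ 0.161  0.987 -0.   ] w 0.0511 gf 32.0 F [-0.2 -0.7 -0.4]
dp [-0.0001, 0.0002, 0.0437] yaw -0.0 (a=80.7) q1,q7 [-0.58 -0.1 ]
```

Fits without force. I lower it fully, release and back away.

Emit:
arm_command --jaw '[0, 0, 0, 0, 0, 0, 0, 0, 0, 0]' --pt "0 0 0.005" --pt "0 0 0.01" --pt "0 0 0.016" --pt "0 0 0.022" --pt "0 0 0.028" --pt "0 0 0.033" --pt "0 0 0.038" --pt "0 0 0.042" --pt "0 0 0.0435" --pt "0 0 0.0435" --yaw '[0, 0, 0, 0, 0, 0, 0, 0, 0, 0]'

```text
clock: 67.18
tcp_pos: [0.6849, 0.0893, 0.0823]
ee_rot: [[0.161, 0.987, 0.0], [0.987, -0.161, 0.0], [0.0, 0.0, -1.0]]
ft_force: [-0.1, -0.3, -0.3]
width: 0.0508
grasp_force: 32.0
```

Emit:
arm_command --jaw '[0.8, 0.8, 0.8, 0.8, 0.8, 0.8, 0.8, 0.8, 0.8, 0.8]' --pt "0 0 0" --pt "0 0 0" --pt "0 0 0" --pt "0 0 -0.03" --pt "0 0 -0.06" --pt "0 0 -0.09" --pt "0 0 -0.12" --pt "0 0 -0.15" --pt "-0.04 -0.02 -0.17" --pt "-0.08 -0.03 -0.17" --yaw '[0, 0, 0, 0, 0, 0, 0, 0, 0, 0]'

```text
clock: 68.02
tcp_pos: [0.6481, 0.026, 0.2569]
ee_rot: [[0.152, 0.988, 0.009], [0.988, -0.152, 0.004], [0.005, 0.009, -1.0]]
ft_force: [0.4, -1.5, 0.6]
width: 0.0679
grasp_force: 0.0
```

Run:
```python
from h import *
for _ in range(4): grab('top')
s=st();c=grab('wrist')
for n in ('small','medium','large'):
    for k,z in (('collar',.09),('post',.0925)):
        for r in tip_of(f'{k}_{n}_center','wrist')[:3]: print(n,k,round(r['confidence'],2),np.round(r['xy']),at_z(c,r['xy'],z).round(4))
cv2.imwrite('pics/fin.png',c['frame'])
```

```text
t 68.22 tcp [0.6445 0.0179 0.2529] xax [0.166 0.986 0.001] w 0.0684 gf 0.0 F [0.5 0.5 0.4]
small collar 0.62 [342. 253.] [ 0.6596 -0.0687  0.09  ]
small collar 0.57 [349. 186.] [0.6776 0.0076 0.09  ]
small post 0.57 [340. 257.] [ 0.6573 -0.0711  0.0925]
medium collar 0.59 [346. 186.] [0.6743 0.0079 0.09  ]
medium post 0.64 [346. 185.] [0.6751 0.0098 0.0925]
large collar 0.85 [348. 104.] [0.6883 0.0904 0.09  ]
large collar 0.64 [208. 380.] [ 0.4182 -0.2759  0.09  ]
large post 0.81 [343. 110.] [0.683  0.0855 0.0925]
```

View pics/fin.png

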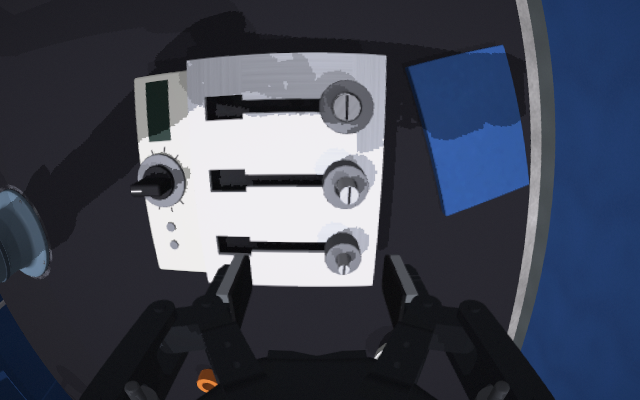

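The final view shows the posts in their collars at the closed ends, at (347,107), (348,190) and (343,260). Each post's line lies crosswise, the knob is still at off, and nothing is being touched. I hand the job in.

```bash
python3 -c "
from bench import *
print(finish_job())"
```

```text
the job is handed in; nothing more can be done
None
```

I handed the job in at about 68 s: the knob is at its off stop, all three posts are locked crosswise at the closed ends of their own slots, each has its matching collar down on the platform, and I did not touch the jar or the dish.

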